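# Mount the hand lens over the specimen box

## Robot

A 6-joint arm with a two-finger parallel gripper is mounted at the origin on the work surface. World frame = base frame: x ahead of the robot, y to its left, z up, the work surface at z = 0. Lengths are in m, angles in rad, forces in N, time in s.
With the tool pointing down it reaches from about 0.35 to 0.85 m from the base axis. Payload 8.1 kg.
Tool frame: the origin (TCP) lies at the very end of the fingers, on their centre line; the grasp point (between the pads) lies 19 mm behind it; z points along the fingers, y is the line along which they close (so a half turn about z gives the same grasp; the last joint's range is limited). The gripper opens to 93 mm and grips with 3 to 60 N. Pads are 15 mm wide; open, the fingers measure 128 mm over their backs; the gripper's body (75 mm by 188 mm) begins 65 mm behind the grasp point.
Start: joints at [1.139, 0.13, 1.488, -0, 1.523, -0.085], TCP at [0.204, 0.564, 0.219] pointing down, gripper open.
Joint ranges: [-2.96, 2.96], [-0.89, 2.26], [0.02, 2.5], [-1.34, 4.48], [0, 2.73], [-2.66, 2.66]. Speed limits (rad/s): [2.39, 2.39, 2.79, 3.14, 3.14, 3.14].

## Interface

Orientations are given as a rotation vector (axis times angle).
In Python, from plant import robot, imaging gives the robot as it stands.
- The arm moves only by the tool jog_arm, never from a script. Its argument "rows" is a list of rows, each a list of 2 entries, a list of its own where there are three numbers: the shift along the tool's x, y, z each as a share of 0.2 m, from -1 to 1, then the turn, a rotation vector about the tool's x, y, z each as a share of pi/2 rad, from -1 to 1. A call has 1 to 5 rows; each row is the pose to reach, as a shift and turn from the pose commanded when the call began, along the tool's axes at that moment; what a row does not reach only later rows make up. A row lasts 1/10 s, in which the tool goes at most 50 mm and 8.59 degrees, less where a joint would pass 70% of its speed; a pose out of reach is approached as far as the arm can. A call with a number of a shift or a turn outside -1 to 1 is refused whole. A call with a gripper value outside its range is refused whole. "hand" is the closure, from -1 (fully open) to 1 (shut), set as the call begins (left out, the last holds). The fingers move at their own pace and stop on an object; "squeeze" is the grip in N (left out, the last holds). Time passes only in rows, so rows that repeat a pose let the fingers close. It gives the time, the measured TCP pose, the force, the opening and the grip force at its end, in the units of the state.
- robot.read_state(): the state, without advancing time (a new reading comes with each control period).
- imaging.read_camera(name): name is "scene" or "top"; returns a dict with "frame" (480x640x3 uint8, red, green, blue), "vertical_fov" (degrees; the focal length in pixels is half the picture's height over the tangent of half this angle, whatever the lens; pixels are square), "cx", "cy" (the principal point, pixels), "R" (3x3) and "t" (3): a world point X has camera coordinates R X + t. Camera axes: x right, y down, z forward; pixel columns grow to the right and rows downward; lengths in m; the calibration is good to about 2 mm. A picture is of the moment at which its call begins. There is no depth.
- robot.close_job(): hands the job in; it is judged then, once.
The state is a dict: "t": time; "q": joint angles; "dq": joint speeds; "joint_torque": joint torques, N m; "tool_pos": TCP position; "orientation": TCP orientation; "force": force on the tool from outside, world axes, zero at the start; "wrist_torque": the same for the moment, N m; "opening": finger opening in m; "gripper_force": force on a finger pad.
Only numpy, scipy, OpenCV 4.12 (cv2) and the standard library are available. Lean on these libraries where they do the work, as an engineer would, in place of code of your own. Each camera call takes 0.05 s, during which the arm holds its last target. There are 200 camera calls.

## Task

Two hand magnifiers hang on the forked hooks of the wooden rack: lift the larger one up and off its hook and push its handle fully home into the slot of the small desk stand, lens upward. Then swivel and tilt the stand so that the lens looks squarely at the middle of the open wooden box of pinned butterflies, and let go. Leave the smaller magnifier hanging and do not shift the specimen box or the other things on the desk.

Things in the scene. Friction and masses are not known exactly. Their poses are not given: they have to be found in the camera images.
- lens_big: larger hand magnifier, steel ring, flat black handle; origin at the lens centre; z from handle to lens, x the optical axis (both faces alike). Ring 72 mm across, 12 mm thick (x). Steel shoulder 44 mm wide (y), 12 thick, z -36 to -44 mm; handle below it 20 mm wide (y), 10 thick (x), to z -111 mm. About 0.16 kg. Hangs upright by its shoulder on either of the two hooks; pinch the ring across x
- lens_big_tip (a point): end of the larger magnifier's handle, in the middle, 111 mm below the lens centre, rounded with 5 mm radius in x; axes as lens_big
- lens_small: smaller hand magnifier, alike but ring 52 mm outside diameter; origin at its lens centre, z from handle to lens. Stays on its hook
- rack: fixed wooden rack; origin on the table under the hooks, x from hook tips to backboard, y along the board. Board 220 mm wide, front face x 59, top z 169 mm. Hooks at y +55 and -55 mm: two level prongs each, 7 mm wide, 16 mm either side of the hook's middle, tops at z 150, from the board to x -28 mm, with upturned tips 12 mm high at x -28 to -22. Magnifiers hang at x about 0, handle between prongs
- stand_pivot (a point): point of the fixed desk stand where the swivel axis (upright) and tilt axis (level) cross, 60 mm above the table; the base is a steel disc 104 mm in diameter. Axes of the fixed stand
- socket_mouth (a point): point of the tilting head, 24 mm above the pivot, level with the slot's mouth; z points out along the slot, y along the tilt axis. The slot is cut in an aluminium block (46 x 56 mm, flat top) that sits stiffly anywhere up to 14 mm either way along y from this point: not measured, find it by sight or touch. Slot 12 mm (x) by 22 mm (y), 1 mm chamfers, 34 mm deep; either lens face may lead
- socket_floor (a point): point of the tilting head 10 mm below the pivot, level with the slot's floor; axes as socket_mouth; the slot's middle may be up to 14 mm off along y. A rounded sprung bar at mid depth stands 3 mm into the slot from its +x side and presses the handle to the -x side: several newtons to pass
- swivel (a joint): turn of the stand's head about the upright axis, rad, positive anticlockwise from above, -1.1 to 1.1; stiff, stays where it is left (0.2 N m)
- tilt (a joint): lean of the stand's head about its y axis, rad, 0 = slot upright, positive = the slot's open end leans towards the head's -x side (towards the robot when swivel and stand yaw are 0), -0.1 to 1.0; stiff, stays where it is left (0.4 N m)
- specimen_box: open wooden box, 100 x 120 mm, 40 mm tall, with pinned butterflies inside; origin under its middle; stands on the robot's side of the desk stand, about 200 to 250 mm from it
- box_mid (a point): the point to look at: middle of the specimens in the box, 22 mm above the table
- pin_jar: small glass jar, 44 mm wide, 60 mm tall, a bystander; origin under its middle
- pin_block: stepped wooden pinning block, 75 x 60 x 36 mm, a bystander; origin under its middle
- clear_box: clear plastic specimen box, 110 x 90 x 45 mm, a bystander; origin under its middle
- clear_box_b: clear plastic specimen box, 80 x 80 x 40 mm, a bystander; origin under its middle
- forceps: steel forceps lying flat, 118 mm long, a bystander; origin under its middle
- card_box: small cardboard box, 120 x 70 x 50 mm, a bystander; origin under its middle
- vial: amber glass vial, 28 mm wide, 70 mm tall, a bystander; origin under its middle
Things that resemble listed ones, but are neither listed nor needed, are in the scene too. What is shaped like the specimen_box but turquoise is not meant. Leave any yellow look-alike of the lens_big alone.

How it is judged:
By the outcome, as a careful person would: the job done as asked, in the order asked, and still so for the second after the job is handed in, with the robot touching nothing.
It also fails if it takes over 61 s, if anything falls off the work surface, if the arm or the gripper's body presses on something with over 40 N, if the wrist force passes 120 N, or if a joint passes its speed limit or range.

## Working session

There is one attempt and no reset: what is moved stays moved. The work goes in short steps, Python scripts to look and compute and a tool call to move; the robot and the scene stay as the last step left them, time stands still between calls to the robot, and variables do not carry over. Pictures are saved under pics/ and viewed, at most 10 in all, crops included, and the job is handed in when it is done.

Besides the shell and the picture viewer there is one more tool, called after "Call:" in YAML: its name, and indented under it one key for each argument. jog_arm: Moves the arm, as the interface text tells. Its arguments: {"type":"object","properties":{"rows":{"type":"array"},"hand":{"type":"number"},"squeeze":{"type":"number"}},"required":["rows"]}

```bash
ls; mkdir -p pics; cat > h.py <<'E'
import numpy as np, cv2
from scipy.spatial.transform import Rotation as Ro
from plant import robot, imaging
def cam(n):
    c=imaging.read_camera(n); c['f']=c['frame'].shape[0]/2/np.tan(np.radians(c['vertical_fov'])/2)
    c['R']=np.array(c['R']);c['t']=np.array(c['t']);return c
def ray(c,u,v):
    d=c['R'].T@np.array([(u-c['cx'])/c['f'],(v-c['cy'])/c['f'],1.]); return -c['R'].T@c['t'], d/np.linalg.norm(d)
def onz(c,u,v,z):
    o,d=ray(c,u,v); return o+d*(z-o[2])/d[2]
def proj(c,X):
    p=c['R']@np.array(X)+c['t']; return np.array([c['cx'],c['cy']])+c['f']*p[:2]/p[2]
def tri(r1,r2):
    (o1,d1),(o2,d2)=r1,r2; A=np.stack([d1,-d2],1); s=np.linalg.lstsq(A,o2-o1,rcond=None)[0]
    a,b=o1+s[0]*d1,o2+s[1]*d2; return (a+b)/2,np.linalg.norm(a-b)
def save(n,im): cv2.imwrite(n,im[:,:,::-1])
E
python3 - <<'E'
from h import *
for n in('scene','top'):
    c=cam(n); save(f'pics/{n}0.png',c['frame']); print(n,c['f'],c['cx'],c['cy'],-c['R'].T@c['t'],c['R'].round(3).tolist())
s=robot.read_state(); print({k:np.round(v,3) for k,v in s.items()})
E
```

```text
pics
scene 615.3572347413825 321.4033364295316 241.18350839434783 [1.47542349 0.30449619 1.1018453 ] [[-0.301, 0.953, -0.004], [0.652, 0.203, -0.731], [-0.696, -0.223, -0.682]]
top 482.2033860987394 318.79027324426545 235.3262499906856 [0.23812836 0.00404085 1.36671427] [[-0.012, -1.0, -0.004], [-0.979, 0.013, -0.204], [0.204, 0.001, -0.979]]
{'t': np.float64(0.1), 'q': array([ 1.139,  0.131,  1.489,  0.   ,  1.523, -0.085]), 'dq': array([-0.002, -0.001, -0.001,  0.002, -0.   , -0.001]), 'joint_torque': array([ 0.0000e+00, -5.6134e+01, -4.9309e+01,  7.7000e-02,  2.9000e-02,
       -0.0000e+00]), 'tool_pos': array([0.204, 0.564, 0.218]), 'orientation': array([-5.420e-01, -3.094e+00,  2.000e-03]), 'force': array([ 0.086, -0.712,  0.382]), 'wrist_torque': array([-0.022,  0.009,  0.   ]), 'gripper_force': np.float64(0.0), 'opening': np.float64(0.093)}
```

View pics/scene0.png

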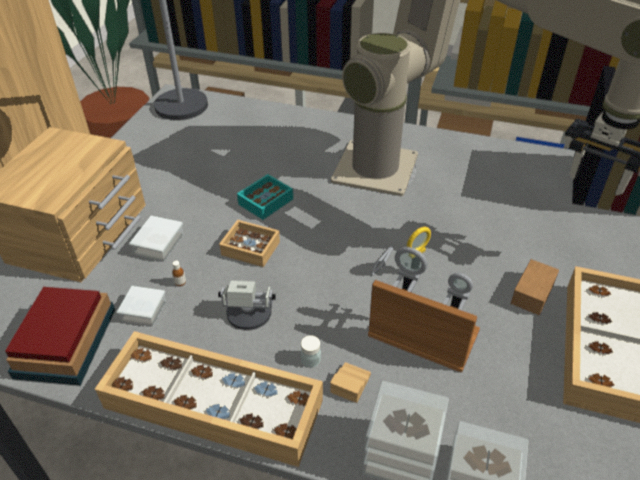

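View pics/top0.png

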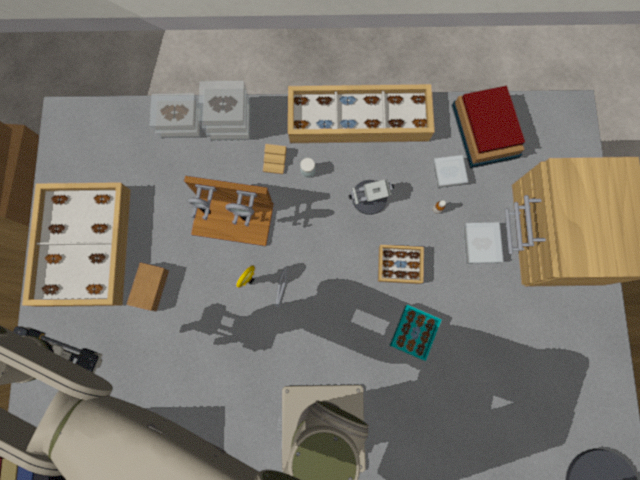

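The scene view shows the larger magnifier on the rack's left hook at (410,262), the smaller at (460,284), the stand at (247,300), the box at (250,242), and a yellow decoy behind the rack at (420,240). In the top view, the rack is at (235,210), the large lens at (241,209), the stand at (372,193), and the box at (401,264).

```bash
python3 - <<'E'
from h import *
a=cam('scene')['frame'];b=cam('top')['frame']
def cr(im,u,v,w,h): return cv2.resize(im[v:v+h,u:u+w],(400,300),interpolation=cv2.INTER_CUBIC)
save('pics/c1.png',np.vstack([np.hstack([cr(a,365,235,120,90),cr(a,205,265,80,60)]),np.hstack([cr(b,180,170,100,75),cr(b,340,165,64,48)])]))
c=cam('top')
for im,n in((b,'top'),(a,'scene')):
    hsv=cv2.cvtColor(im,cv2.COLOR_RGB2HSV); print(n)
    for nm,lo,hi in(('wood',(8,70,90),(28,255,255)),('dark',(0,0,0),(180,90,75))):
        m=cv2.inRange(hsv,lo,hi); k,l,st,ce=cv2.connectedComponentsWithStats(m)
        for i in range(1,k):
            if 300<st[i,4]<6000: print(nm,st[i].tolist(),ce[i].round(1))
E
```

```text
top
wood [287, 84, 148, 59, 3813] [361.5 116.7]
wood [455, 96, 69, 67, 825] [478.5 136.5]
wood [0, 124, 24, 94, 791] [ 10.8 164.5]
wood [263, 144, 23, 30, 594] [274.2 158.5]
wood [184, 176, 89, 70, 3284] [230.8 213.6]
wood [22, 183, 109, 123, 3209] [ 78.1 244.9]
wood [0, 222, 29, 32, 588] [ 13.2 236.6]
wood [378, 245, 46, 39, 714] [402.4 264.7]
wood [127, 262, 37, 49, 1151] [145.1 286. ]
dark [0, 326, 112, 65, 2812] [ 54.5 356.6]
dark [88, 394, 208, 86, 3163] [185.1 439.4]
dark [297, 401, 71, 41, 736] [324.3 416.8]
dark [0, 408, 52, 54, 1028] [ 16.9 432.6]
dark [300, 433, 56, 32, 785] [329.  445.8]
scene
wood [484, 0, 38, 29, 538] [505.3  13.5]
wood [176, 55, 173, 42, 2084] [266.9  76. ]
wood [418, 67, 156, 69, 2949] [476.9 111.5]
wood [219, 220, 61, 47, 1570] [249.4 242.8]
wood [406, 226, 26, 27, 318] [419.7 238. ]
wood [515, 259, 44, 54, 1179] [537.  280.9]
wood [563, 266, 77, 157, 4514] [593.3 354.1]
wood [373, 280, 107, 92, 1001] [436.  311.7]
wood [6, 292, 105, 83, 1277] [ 78.7 338.7]
wood [330, 363, 41, 39, 1058] [349.4 381.6]
dark [133, 0, 36, 47, 493] [148.8  20. ]
dark [166, 0, 41, 51, 673] [184.1  24.8]
dark [261, 0, 25, 62, 426] [270.4  30.9]
dark [176, 0, 220, 178, 4497] [340.1  93.7]
dark [407, 0, 27, 32, 612] [419.8  13.5]
dark [498, 0, 37, 98, 371] [518.8  40.2]
dark [618, 17, 22, 44, 488] [630.6  39. ]
dark [432, 31, 208, 184, 5227] [584.7 119.9]
dark [130, 44, 40, 51, 447] [150.8  64.1]
dark [406, 69, 20, 54, 487] [413.1  98.5]
dark [226, 306, 42, 24, 427] [242.7 316. ]
dark [0, 386, 308, 94, 1624] [152.4 434.4]
dark [0, 404, 51, 76, 1737] [ 17.9 451.4]
```

View pics/c1.png

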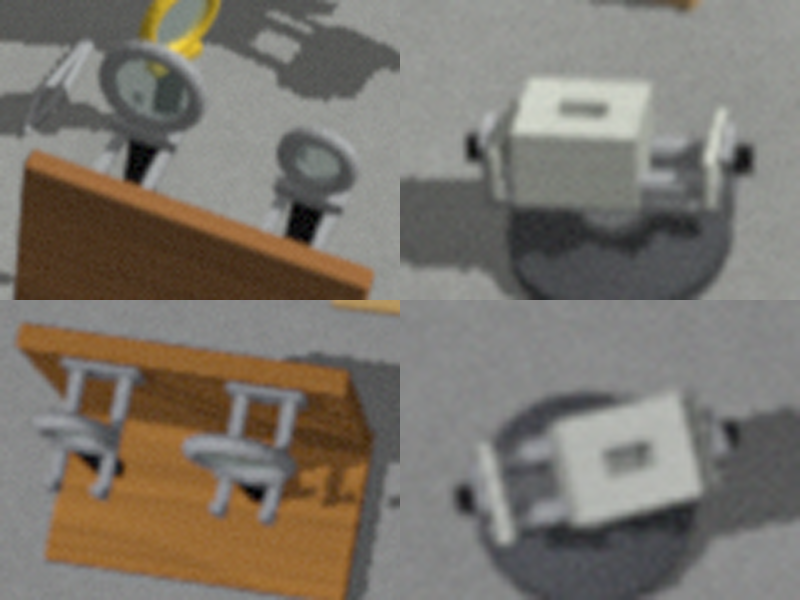

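The crops show the stand's slot mouth clearly in both views (scene (241.8,286.4), top (376.5,190.3)). The block sits off-centre on the tilt axis, and the big lens ring is at scene (410.6,262), top (240,209).

```bash
python3 - <<'E'
from h import *
S=cam('scene');T=cam('top')
def st(x,y):return 365+x/3.3333,235+y/3.3333     # scene rack
def ss(x,y):return 205+(x-400)/5,265+y/5         # scene stand
def tt(x,y):return 180+x/4,170+(y-300)/4         # top rack
def ts(x,y):return 340+(x-400)/6.25,165+(y-300)/6.25
def T2(n,a,b):
    p,e=tri(ray(S,*a),ray(T,*b)); print(n,(p*1000).round(1),'err',round(e*1000,1)); return p
B=T2('big',st(152,90),tt(240,457)); s=T2('small',st(317,163),tt(78,435))
T2('slot',ss(584,107),ts(628,458))
k1=T2('knobL',ss(474,146),ts(465,500));k2=T2('knobR',ss(745,160),ts(730,435));print('mid',(k1+k2)/2,'yaw',np.arctan2(k2[0]-k1[0],k1[1]-k2[1]))
d=s-B;print('rack yaw from lenses',np.arctan2(-d[0],d[1]),np.linalg.norm(d))
# ring horizontal ends in top
for p in((184,450),(297,463)):print('ringend',onz(T,*tt(*p),B[2]))
# board top edge
e1=onz(T,*tt(22,323),.169);e2=onz(T,*tt(350,370),.169);print('board back edge',e1,e2,'yaw',np.arctan2(e2[0]-e1[0],e1[1]-e2[1]))
# block top corners, z .084ish
for p in((552,432),(683,394),(703,492),(572,526)):print('blk',onz(T,*ts(*p),.084).round(4))
for p in((530,77),(652,82),(638,140),(512,135)):print('blkS',onz(S,*ss(*p),.084).round(4))
# disc: darkish ring
for n,c,f,pts in(('T',T,ts,[(478,515),(595,392),(712,500)]),):
    for p in pts:print('disc',onz(c,*f(*p),.008).round(4))
# boxes
for c,l in((T,(395,262)),(S,(250,242))):
    m=cv2.inRange(cv2.cvtColor(c['frame'],cv2.COLOR_RGB2HSV),(8,70,90),(28,255,255))
    k,lab,stt,ce=cv2.connectedComponentsWithStats(m)
    i=[i for i in range(1,k) if stt[i,0]<l[0]<stt[i,0]+stt[i,2] and stt[i,1]<l[1]<stt[i,1]+stt[i,3] and stt[i,4]>300][0]
    P=np.argwhere(lab==i)[:,::-1].astype(np.float32); r=cv2.minAreaRect(P); print(r)
    b=np.array([onz(c,*q,.04) for q in cv2.boxPoints(r)]); print(b.round(3).tolist(),b.mean(0))
E
```

```text
big [552.9 203.8 192. ] err 1.4
small [572.2 310.7 178.9] err 3.1
slot [ 631.5 -155.2   82.8] err 1.4
knobL [ 642.1 -139.8   67.1] err 119.5
knobR [ 630.4 -142.3   71. ] err 123.0
mid [ 0.63625615 -0.14103559  0.06906112] yaw -1.3629964508633836
rack yaw from lenses -0.1786735343431591 0.10940818985499016
ringend [0.55807599 0.23849856 0.19202564]
ringend [0.54868246 0.16712396 0.19202564]
board back edge [0.65137193 0.35109873 0.169     ] [0.61656693 0.13691008 0.169     ] yaw -0.16108888700820373
blk [ 0.6439 -0.1224  0.084 ]
blk [ 0.6607 -0.1813  0.084 ]
blk [ 0.6153 -0.1883  0.084 ]
blk [ 0.6005 -0.1299  0.084 ]
blkS [ 0.6227 -0.1846  0.084 ]
blkS [ 0.609  -0.1305  0.084 ]
blkS [ 0.6438 -0.1232  0.084 ]
blkS [ 0.6577 -0.178   0.084 ]
disc [ 0.6278 -0.0941  0.008 ]
disc [ 0.6873 -0.1508  0.008 ]
disc [ 0.6337 -0.2038  0.008 ]
((400.5, 264.0), (38.0, 45.0), 90.0)
[[0.485, -0.16, 0.04], [0.484, -0.285, 0.04], [0.377, -0.279, 0.04], [0.379, -0.156, 0.04]] [ 0.43140494 -0.22005203  0.04      ]
((249.01885986328125, 241.9339599609375), (57.14198684692383, 39.697200775146484), 15.945395469665527)
[[0.511, -0.278, 0.04], [0.37, -0.312, 0.04], [0.385, -0.151, 0.04], [0.522, -0.129, 0.04]] [ 0.44696896 -0.21768023  0.04      ]
```

```bash
cat >> h.py <<'E'
def down(yaw,tilt=0.):
    # tool y = head/lens +x, tool z = -head z ; head yaw 'yaw', tilt leans open end to -x
    H=Ro.from_euler('z',yaw)*Ro.from_euler('y',-tilt)
    return H*Ro.from_matrix(np.array([[0,1,0],[1,0,0],[0,0,-1.]]).T)
def go(p,Rt,frm=None):
    s=robot.read_state(); P,Q=(s['tool_pos'],Ro.from_rotvec(s['orientation'])) if frm is None else frm
    sh=Q.inv().apply(np.array(p)-P)/.2; tu=(Q.inv()*Rt).as_rotvec()/(np.pi/2)
    print('shift',sh.round(3),'turn',tu.round(3),'rows',max(np.linalg.norm(sh)*4,np.linalg.norm(tu)*90/8.59).round(1))
E
python3 - <<'E'
from h import *
S=cam('scene');T=cam('top')
def ss(x,y):return 205+(x-400)/5,265+y/5
def ts(x,y):return 340+(x-400)/6.25,165+(y-300)/6.25
kr=tri(ray(S,*ss(474,146)),ray(T,*ts(730,435)));kl=tri(ray(S,*ss(745,160)),ray(T,*ts(465,500)))
print(kl,kr,(kl[0]+kr[0])/2,np.arctan2(kr[0][0]-kl[0][0],kl[0][1]-kr[0][1]))
print(down(0).as_matrix().round(2).tolist(), robot.read_state()['orientation'],Ro.from_rotvec(robot.read_state()['orientation']).as_matrix().round(2).tolist())
go((.553,.204,.29),down(-.15)); go((.4,.42,.30),down(.5))
E
```

```text
(array([ 0.62010328, -0.08383261,  0.05872336]), np.float64(0.0018801005227827266)) (array([ 0.64900025, -0.20454981,  0.0588933 ]), np.float64(0.0017598497192430971)) [ 0.63455176 -0.14419121  0.05880833] 0.23495624985847882
[[0.0, 1.0, 0.0], [1.0, 0.0, 0.0], [0.0, 0.0, -1.0]] [-5.42088265e-01 -3.09442219e+00  1.99056495e-04] [[-0.94, 0.34, -0.0], [0.34, 0.94, -0.0], [0.0, -0.0, -1.0]]
shift [-2.254 -1.101 -0.357] turn [-0.     0.     0.875] rows 10.1
shift [-1.167 -0.345 -0.407] turn [-0.     0.     0.461] rows 5.1
```

Call:
jog_arm:
  rows:
    - [[-0.9,-0.45,-0.4],[0,0,0.45]]
    - [[-0.9,-0.45,-0.4],[0,0,0.45]]
    - [[-0.9,-0.45,-0.4],[0,0,0.45]]
    - [[-0.9,-0.45,-0.4],[0,0,0.45]]
    - [[-0.9,-0.45,-0.4],[0,0,0.45]]
  hand: -0.2
  squeeze: 30

```text
t: 0.95
tool_pos: [0.3458, 0.4161, 0.3014]
orientation: [1.591, 2.706, 0.005]
force: [0.5, 1.0, 0.4]
opening: 0.0582
gripper_force: 0.0
```

```bash
python3 - <<'E'
from h import *
go((.553,.204,.29),down(-.15))
S=cam('scene');T=cam('top')
def ss(x,y):return 205+(x-400)/5,265+y/5
def ts(x,y):return 340+(x-400)/6.25,165+(y-300)/6.25
for a,b in(((530,77),(703,492)),((652,82),(572,526)),((638,140),(552,432)),((512,135),(683,394))):
    p,e=tri(ray(S,*ss(*a)),ray(T,*ts(*b)));print(p.round(4),e.round(4))
E
```

```text
shift [-1.431  0.389  0.059] turn [ 0.002 -0.001  0.419] rows 5.9
[ 0.617  -0.1886  0.0772] 0.0014
[ 0.6029 -0.132   0.077 ] 0.0029
[ 0.6439 -0.1227  0.0842] 0.0007
[ 0.6594 -0.1791  0.0859] 0.0039
```

Call:
jog_arm:
  rows:
    - [[-1,0.25,0],[0,0,0.4]]
    - [[-1,0.25,0],[0,0,0.4]]
    - [[-1,0.25,0],[0,0,0.4]]
    - [[-1,0.25,0],[0,0,0.4]]
    - [[-1,0.25,0],[0,0,0.4]]

```text
t: 1.55
tool_pos: [0.4872, 0.2662, 0.2975]
orientation: [2.347, 2.087, -0.002]
force: [-0.3, 0.6, -0.4]
opening: 0.0555
gripper_force: 0.0
```

```bash
python3 - <<'E'
from h import *
go((.553,.204,.29),down(-.15))
go((.553,.204,.25),down(-.15))
c=cam('scene')['frame']
save('pics/r2.png',cv2.resize(c[200:340,340:500],(800,700))[:600])
E
```

```text
shift [-0.27   0.363  0.038] turn [-0.     0.001  0.021] rows 1.8
shift [-0.27   0.363  0.238] turn [-0.     0.001  0.021] rows 2.0
```

Call:
jog_arm:
  rows:
    - [[-0.27,0.36,0.04],[0,0,0.02]]
    - [[-0.27,0.36,0.04],[0,0,0.02]]
    - [[-0.27,0.36,0.2],[0,0,0.02]]
    - [[-0.27,0.36,0.2],[0,0,0.02]]

```text
t: 2.0
tool_pos: [0.5479, 0.2082, 0.2534]
orientation: [-2.367, -2.059, 0.011]
force: [-0.4, 0.8, -1.3]
opening: 0.0558
gripper_force: 0.0
```

```bash
python3 - <<'E'
from h import *
S=cam('scene');T=cam('top')
a,b=S['frame'],T['frame']
save('pics/r3.png',np.hstack([cv2.resize(a[190:310,350:470],(400,400),interpolation=cv2.INTER_CUBIC),cv2.resize(b[150:270,180:300],(400,400),interpolation=cv2.INTER_CUBIC)]))
p=robot.read_state()['tool_pos'];print(p,proj(S,p),proj(T,p))
go((.553,.204,.196),down(-.15))
E
```

```text
[0.54885112 0.20927847 0.25783083] [416.44599427 238.14213556] [232.84680898 203.88511036]
shift [-0.023  0.025  0.309] turn [-0.002  0.     0.007] rows 1.2
```

View pics/r3.png

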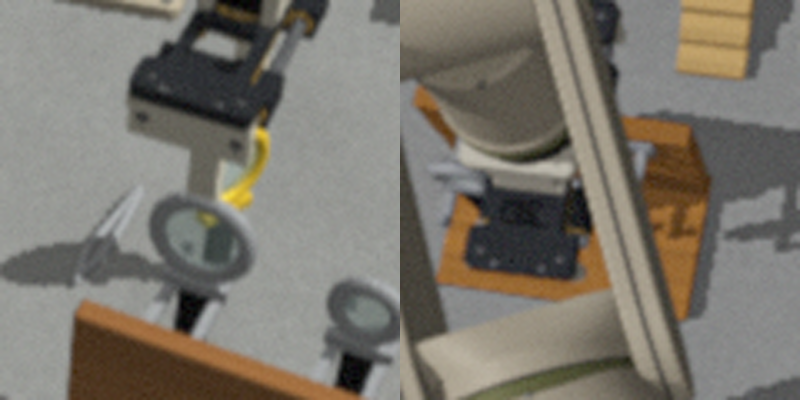

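The scene view shows the near finger right above and in front of the big ring (ring at about (410,261)), and the top view shows the gripper aligned across the ring. I'm descending and pinching.

Call:
jog_arm:
  rows:
    - [[-0.02,0.02,0.15],[0,0,0.007]]
    - [[-0.02,0.02,0.3],[0,0,0.007]]
    - [[-0.02,0.02,0.31],[0,0,0.007]]
    - [[-0.02,0.02,0.31],[0,0,0.007]]
    - [[-0.02,0.02,0.31],[0,0,0.007]]

```text
t: 2.6
tool_pos: [0.5547, 0.2042, 0.1994]
orientation: [2.383, 2.045, 0.005]
force: [0.0, 0.6, 1.1]
opening: 0.0558
gripper_force: 0.0
```

Call:
jog_arm:
  rows:
    - [[0,0,0],[0,0,0]]
    - [[0,0,0],[0,0,0]]
    - [[0,0,0],[0,0,0]]
    - [[0,0,0],[0,0,0]]
    - [[0,0,0],[0,0,0]]
  hand: 1
  squeeze: 30

```text
t: 3.1
tool_pos: [0.554, 0.2031, 0.1967]
orientation: [2.385, 2.044, 0.0]
force: [-0.2, 0.1, -0.7]
opening: 0.0203
gripper_force: 0.0
```

```bash
python3 - <<'E'
from h import *
s=robot.read_state();print({k:np.round(s[k],4) for k in('tool_pos','force','opening','gripper_force','wrist_torque')})
E
```

```text
{'tool_pos': array([0.554 , 0.2031, 0.1967]), 'force': array([-0.2143,  0.1106, -0.7211]), 'opening': np.float64(0.0203), 'gripper_force': np.float64(0.0), 'wrist_torque': array([-0.0935,  0.0845, -0.0337])}
```

Call:
jog_arm:
  rows:
    - [[0,0,0],[0,0,0]]
    - [[0,0,0],[0,0,0]]
    - [[0,0,0],[0,0,0]]
  hand: 1
  squeeze: 45

```text
t: 3.4
tool_pos: [0.5539, 0.2031, 0.1966]
orientation: [2.385, 2.044, -0.0]
force: [0.0, -0.8, 0.7]
opening: 0.0117
gripper_force: 45.0
```

Call:
jog_arm:
  rows:
    - [[0,0,-0.08],[0,0,0]]
    - [[0,0,-0.2],[0,0,0]]
    - [[0,0,-0.4],[0,0,0]]
    - [[0,0,-0.5],[0,0,0]]
    - [[0,0,-0.5],[0,0,0]]

```text
t: 3.9
tool_pos: [0.5557, 0.2037, 0.3021]
orientation: [2.383, 2.042, 0.011]
force: [0.2, -0.4, -2.1]
opening: 0.0114
gripper_force: 45.0
```

```bash
python3 - <<'E'
from h import *
s=robot.read_state();print(s['tool_pos'],s['force'],s['opening'],s['gripper_force'])
# staging: above stand, yaw .24, tilt .2 ; lens centre assumed at TCP
P=np.array([.6345,-.1445,.06]);H=Ro.from_euler('z',.24)*Ro.from_euler('y',-.2)
for k in(.24,.17): go(P+H.apply([0,-.0095,k]),down(.24,.2)); print(P+H.apply([0,-.0095,k]))
S=cam('scene');f=S['frame'];u,v=proj(S,s['tool_pos']).astype(int);print(u,v)
save('pics/l4.png',cv2.resize(f[v-80:v+100,u-120:u+120],(800,600),interpolation=cv2.INTER_CUBIC))
E
```

```text
[0.55569587 0.20369279 0.30210847] [ 0.24487477 -0.42274166 -2.14963442] 0.011431643512979033 44.98761937022209
shift [-1.796  0.453  0.032] turn [-0.121  0.024 -0.25 ] rows 7.4
[ 0.59044416 -0.16506152  0.29521598]
shift [-1.77   0.515  0.375] turn [-0.121  0.024 -0.25 ] rows 7.5
[ 0.60395241 -0.16175583  0.22661132]
415 223
```

View pics/l4.png

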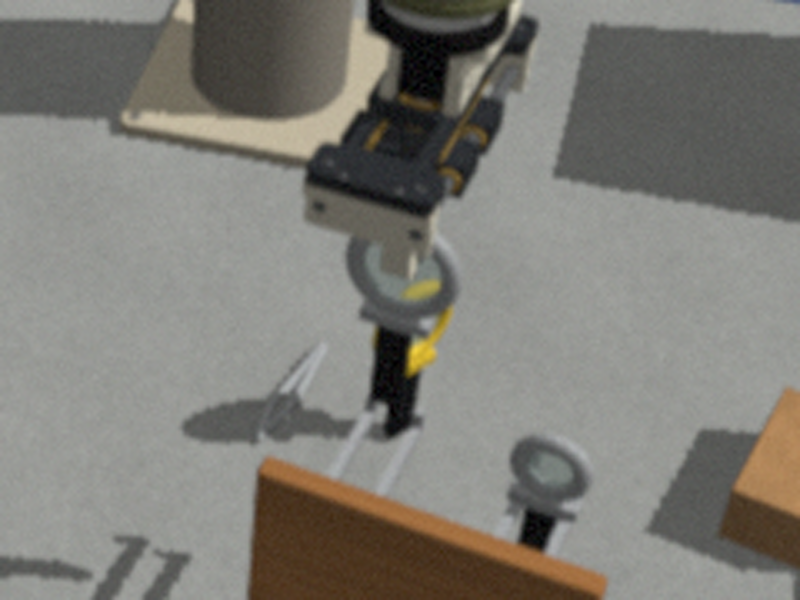

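The larger magnifier is off the hook and held by its ring, handle straight down with its tip at about (415,273), clear of the prongs; the small one still hangs. I'm carrying it to the stand.

Call:
jog_arm:
  rows:
    - [[-0.2,0.05,0],[0,0,-0.05]]
    - [[-0.4,0.1,0],[-0.03,0,-0.1]]
    - [[-0.6,0.15,0],[-0.06,0.01,-0.15]]
    - [[-0.8,0.2,0.02],[-0.09,0.02,-0.2]]
    - [[-1,0.25,0.03],[-0.12,0.024,-0.25]]

```text
t: 4.45
tool_pos: [0.5716, -0.0035, 0.2879]
orientation: [1.858, 2.377, 0.227]
force: [0.1, -0.3, -1.1]
opening: 0.0115
gripper_force: 45.0
```

```bash
python3 - <<'E'
from h import *
P=np.array([.6345,-.1445,.06]);H=Ro.from_euler('z',.24)*Ro.from_euler('y',-.2)
go(P+H.apply([0,-.0095,.17]),down(.24,.2))
E
```

```text
shift [-0.807 -0.091  0.294] turn [-0.007 -0.001  0.002] rows 3.5
```

Call:
jog_arm:
  rows:
    - [[-0.2,-0.02,0.05],[0,0,0]]
    - [[-0.4,-0.05,0.15],[0,0,0]]
    - [[-0.6,-0.07,0.2],[0,0,0]]
    - [[-0.8,-0.09,0.25],[-0.007,0,0]]
    - [[-0.8,-0.09,0.29],[-0.007,0,0]]

```text
t: 4.95
tool_pos: [0.6027, -0.1635, 0.2263]
orientation: [1.864, 2.364, 0.236]
force: [-0.2, 0.8, -2.0]
opening: 0.0119
gripper_force: 45.0
```

Call:
jog_arm:
  rows:
    - [[0,0,0],[0,0,0]]
    - [[0,0,0],[0,0,0]]

```text
t: 5.15
tool_pos: [0.6036, -0.158, 0.2289]
orientation: [1.858, 2.369, 0.24]
force: [0.4, -0.5, -1.9]
opening: 0.0117
gripper_force: 45.0
```

```bash
python3 - <<'E'
from h import *
P=np.array([.6345,-.1445,.06]);H=Ro.from_euler('z',.24)*Ro.from_euler('y',-.2)
go(P+H.apply([0,-.0095,.17]),down(.24,.2))
S=cam('scene');T=cam('top')
s=robot.read_state();p=s['tool_pos'];Q=Ro.from_rotvec(s['orientation'])
print(p,s['force'],s['wrist_torque'])
for n,c in(('S',S),('T',T)):
    for d in(0,.04,.111): print(n,d,proj(c,p+Q.apply([0,0,d])).round(1))
    print('mouth',proj(c,[.6315,-.1552,.083]).round(1))
save('pics/s5.png',np.hstack([cv2.resize(S['frame'][210:330,200:280],(400,600),interpolation=cv2.INTER_CUBIC),cv2.resize(T['frame'][150:240,340:400],(400,600),interpolation=cv2.INTER_CUBIC)]))
E
```

```text
shift [-0.019 -0.005  0.011] turn [ 0.    -0.001  0.   ] rows 0.1
[ 0.60440283 -0.15776983  0.23055126] [ 0.63959353  0.05521727 -1.65069015] [-0.06291209  0.22368783  0.02108167]
S 0 [238.9 229.6]
S 0.04 [240.1 245.6]
S 0.111 [242.  272.9]
mouth [241.5 286.3]
T 0 [384.5 183.2]
T 0.04 [381.6 185. ]
T 0.111 [376.9 188. ]
mouth [376.2 190.3]
```

View pics/s5.png

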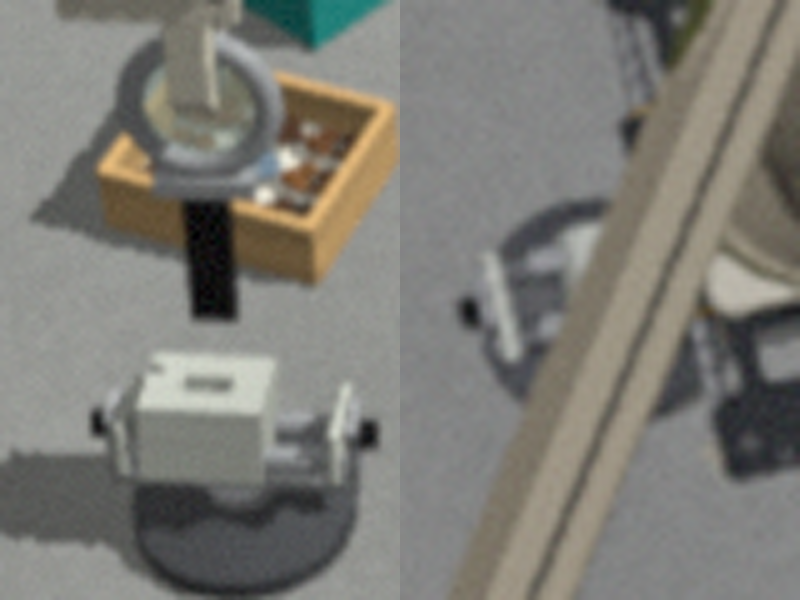

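Scene crop: the handle tip is at (242.8,273.6) and the slot at (241.8,286.6), so the handle is about 4 mm too far in +y, matching the measured TCP residual. The top view is blocked by the arm. I'll correct and come closer.

Call:
jog_arm:
  rows:
    - [[-0.02,-0.005,0.05],[0,0,0]]
    - [[-0.02,-0.005,0.1],[0,0,0]]
    - [[-0.02,-0.005,0.12],[0,0,0]]
    - [[-0.02,-0.005,0.12],[0,0,0]]

```text
t: 5.65
tool_pos: [0.6084, -0.1615, 0.2048]
orientation: [1.858, 2.368, 0.239]
force: [-0.9, 0.6, -2.1]
opening: 0.0117
gripper_force: 45.0
```

```bash
cat > m.py <<'E'
from h import *
P=np.array([.6345,-.1445,.06])
def look(out=None):
    S=cam('scene');s=robot.read_state();p=s['tool_pos'];Q=Ro.from_rotvec(s['orientation'])
    acc=np.mean([cam('scene')['frame'].astype(float) for _ in range(4)],0).astype(np.uint8)
    g=cv2.cvtColor(acc,cv2.COLOR_RGB2GRAY)
    print('tcp',p.round(4),'F',s['force'].round(1),'M',s['wrist_torque'].round(2))
    for d in(.05,.07,.09,.105):
        u,v=proj(S,p+Q.apply([0,0,d])); r=g[int(round(v)),int(u)-14:int(u)+15].astype(int); w=np.clip(70-r,0,40); print('handle d',d,'pred',round(u,2),'v',round(v,1),'seen',round((w*np.arange(int(u)-14,int(u)+15)).sum()/max(w.sum(),1),2),r[6:24].tolist())
    for v in(285,286,287,288): print('row',v,g[v,232:253].tolist())
    if out: save(out,cv2.resize(acc[210:330,180:340],(800,600),interpolation=cv2.INTER_CUBIC))
    return S,acc
E
python3 -c "
from m import *
look()
H=Ro.from_euler('z',.24)*Ro.from_euler('y',-.2)
go(P+H.apply([0,-.0095,.145]),down(.24,.2))"
```

```text
tcp [ 0.6087 -0.1617  0.2057] F [ 0.4  0.2 -1.2] M [-0.17  0.21  0.02]
handle d 0.05 pred 239.0 v 258.7 seen 238.9 [87, 89, 85, 65, 39, 33, 34, 33, 35, 37, 37, 39, 46, 60, 83, 89, 89, 90]
handle d 0.07 pred 239.56 v 266.3 seen 239.54 [151, 152, 152, 137, 78, 27, 13, 18, 16, 21, 19, 14, 20, 67, 121, 143, 146, 145]
handle d 0.09 pred 240.12 v 273.8 seen 240.21 [151, 151, 148, 119, 57, 12, 13, 15, 18, 15, 12, 16, 40, 92, 141, 149, 146, 149]
handle d 0.105 pred 240.52 v 279.3 seen 240.5 [154, 153, 151, 137, 80, 25, 8, 13, 13, 13, 14, 19, 26, 79, 135, 148, 149, 146]
row 285 [139, 141, 135, 129, 123, 110, 119, 135, 153, 161, 162, 165, 168, 171, 181, 201, 207, 206, 207, 205, 206]
row 286 [173, 177, 167, 156, 142, 115, 111, 121, 131, 133, 133, 131, 125, 133, 162, 198, 207, 207, 206, 208, 203]
row 287 [203, 202, 200, 190, 178, 150, 141, 144, 143, 143, 135, 128, 119, 131, 168, 198, 204, 204, 204, 202, 199]
row 288 [208, 208, 206, 204, 195, 183, 180, 178, 178, 177, 170, 160, 160, 166, 188, 203, 204, 203, 204, 202, 198]
shift [ 0.009 -0.005  0.024] turn [0.002 0.    0.   ] rows 0.1
```

Call:
jog_arm:
  rows:
    - [[0.005,-0.003,0.04],[0,0,0]]
    - [[0.005,-0.003,0.07],[0,0,0]]
    - [[0.005,-0.003,0.09],[0,0,0]]
    - [[0.005,-0.003,0.11],[0,0,0]]

```text
t: 6.3
tool_pos: [0.6125, -0.1603, 0.1843]
orientation: [1.857, 2.366, 0.24]
force: [0.4, -1.5, -0.6]
opening: 0.0118
gripper_force: 45.0
```

```bash
python3 - <<'E'
from m import *
s=robot.read_state();p=s['tool_pos'];print(p,s['force'].round(1),s['wrist_torque'].round(2))
H=Ro.from_euler('z',.24)*Ro.from_euler('y',-.2); print('head',H.inv().apply(p-P)); 
S=cam('scene');print(proj(S,p))
save('pics/s6.png',cv2.resize(S['frame'][220:320,180:320],(700,500),interpolation=cv2.INTER_CUBIC))
E
```

```text
[ 0.61249906 -0.16033804  0.18434824] [ 0.4 -1.5 -0.6] [-0.44  0.15 -0.02]
head [ 7.01170778e-05 -1.01544130e-02  1.26863129e-01]
[238.40286857 247.66210188]
```

View pics/s6.png

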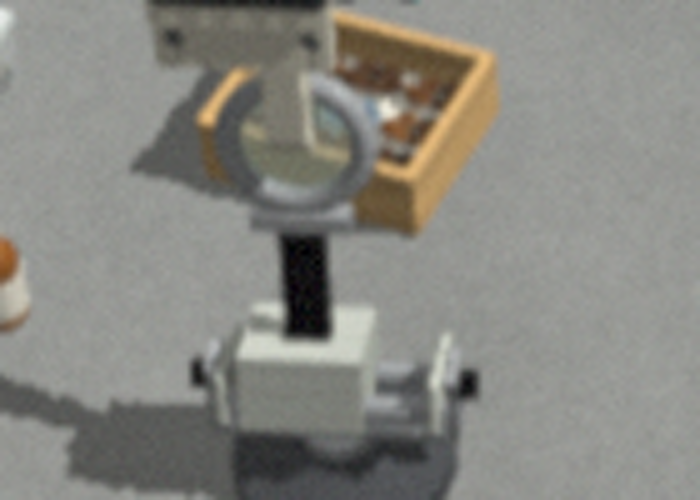

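The handle tip is in the slot mouth, with the black handle entering the block at about (242,287) and almost no axial force. I'm pressing on.

Call:
jog_arm:
  rows:
    - [[-0.003,0,0.02],[0,0,0]]
    - [[-0.003,0,0.04],[0,0,0]]
    - [[-0.003,0,0.055],[0,0,0]]
    - [[-0.003,0,0.07],[0,0,0]]
    - [[-0.003,0,0.07],[0,0,0]]

```text
t: 6.85
tool_pos: [0.6156, -0.1601, 0.1711]
orientation: [1.856, 2.366, 0.24]
force: [1.2, 0.2, -1.8]
opening: 0.0117
gripper_force: 45.0
```

```bash
cat >> m.py <<'E'
def st():
    s=robot.read_state();p=s['tool_pos'];H=Ro.from_euler('z',.24)*Ro.from_euler('y',-.2)
    print('t',s['t'],'head',(H.inv().apply(p-P)*1000).round(1),'Fhead',H.inv().apply(s['force']).round(1),'M',H.inv().apply(s['wrist_torque']).round(2),'open',s['opening'].round(4))
E
python3 -c "
from m import *
st()"
```

```text
Traceback (most recent call last):
  File "m.py", line 15, in st
    print('t',s['t'],'head',(H.inv().apply(p-P)*1000).round(1),'Fhead',H.inv().apply(s['force']).round(1),'M',H.inv().apply(s['wrist_torque']).round(2),'open',s['opening'].round(4))
                                                                                                                                                               ^^^^^^^^^^^^^^^^^^
AttributeError: 'float' object has no attribute 'round'
```

Call:
jog_arm:
  rows:
    - [[0,0,0.02],[0,0,0]]
    - [[0,0,0.035],[0,0,0]]
    - [[0,0,0.05],[0,0,0]]
    - [[0,0,0.06],[0,0,0]]
    - [[0,0,0.06],[0,0,0]]

```text
t: 7.35
tool_pos: [0.6183, -0.1597, 0.1608]
orientation: [1.855, 2.365, 0.241]
force: [-2.8, 0.5, 11.0]
opening: 0.0118
gripper_force: 45.0
```

```bash
sed -i "s/s\['opening'\].round(4)/s['opening']/" m.py
python3 -c "
from m import *
st()"
```

```text
t 7.35 head [  1.1 -11.  102.7] Fhead [-0.4  1.2 11.3] M [ 0.23  0.23 -0.02] open 0.011847954652106791
```

Call:
jog_arm:
  rows:
    - [[0,0,0.01],[0,0,0]]
    - [[0,0,0.02],[0,0,0]]
    - [[0,0,0.02],[0,0,0]]

```text
t: 7.65
tool_pos: [0.6198, -0.1607, 0.1605]
orientation: [1.853, 2.363, 0.24]
force: [-13.4, -0.7, 29.7]
opening: 0.0118
gripper_force: 45.0
```

```bash
python3 -c "
from m import *
st()"
```

```text
t 7.65 head [  2.2 -12.2 102.1] Fhead [-7.1  2.5 31.8] M [0.85 2.14 0.01] open 0.01184993397168816
```

Call:
jog_arm:
  rows:
    - [[0,0,-0.015],[0,0,0]]
    - [[0,0,-0.015],[0,0,0]]

```text
t: 7.85
tool_pos: [0.6187, -0.1601, 0.1608]
orientation: [1.854, 2.364, 0.241]
force: [-5.0, 0.4, 13.8]
opening: 0.0115
gripper_force: 45.0
```

```bash
python3 - <<'E'
from m import *
st()
S=cam('scene');s=robot.read_state();p=s['tool_pos'];Q=Ro.from_rotvec(s['orientation'])
acc=np.mean([cam('scene')['frame'].astype(float) for _ in range(4)],0).astype(np.uint8);g=cv2.cvtColor(acc,cv2.COLOR_RGB2GRAY).astype(np.float32)
for d in np.arange(.030,.086,.002):
    # front (board side) handle face: +5 mm along tool y (=head +x)
    u,v=proj(S,p+Q.apply([0,.005,d])); print(round(d*1000),round(u,1),round(v,1),int(cv2.getRectSubPix(g,(3,1),(float(u),float(v))).mean()),end=' | ')
save('pics/s7.png',cv2.resize(acc[220:320,180:320],(700,500),interpolation=cv2.INTER_CUBIC))
E
```

```text
t 7.85 head [  1.4 -11.4 102.5] Fhead [-1.9  1.6 14.5] M [ 0.28  0.69 -0.01] open 0.011535171092885356
30 238.8 270.1 111 | 32 238.9 270.8 96 | 34 238.9 271.6 96 | 36 239.0 272.3 100 | 38 239.0 273.1 103 | 40 239.1 273.8 98 | 42 239.1 274.6 91 | 44 239.2 275.3 77 | 46 239.2 276.1 56 | 48 239.3 276.8 32 | 50 239.3 277.6 20 | 52 239.4 278.3 15 | 54 239.4 279.0 17 | 56 239.5 279.8 15 | 58 239.5 280.5 16 | 60 239.6 281.3 16 | 62 239.6 282.0 15 | 64 239.7 282.7 14 | 66 239.8 283.5 14 | 68 239.8 284.2 14 | 70 239.9 284.9 13 | 72 239.9 285.7 25 | 74 240.0 286.4 52 | 76 240.0 287.1 93 | 78 240.1 287.8 142 | 80 240.1 288.6 179 | 82 240.2 289.3 201 | 84 240.2 290.0 207 |
```

View pics/s7.png

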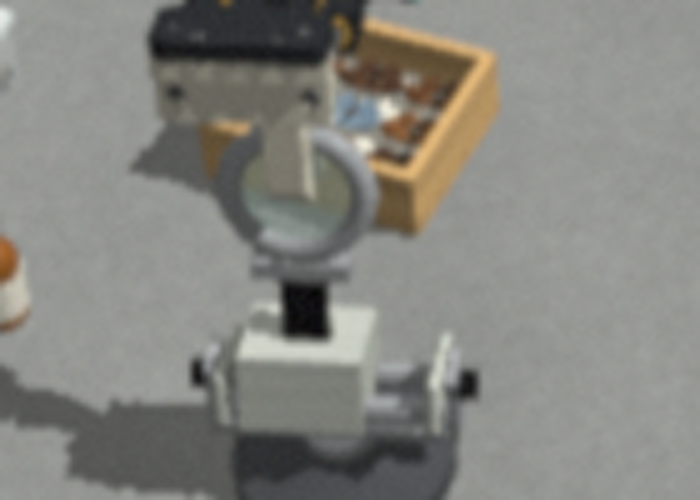

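The handle is fully home: only about 31–33 mm of handle shows between shoulder and block, and the push met a hard stop at 32 N. Next I'll get the box centre from the initial pictures.

```bash
python3 - <<'E'
from h import *
for n,l in(('top',(395,262)),('scene',(250,242))):
    c=cam(n); im=cv2.imread(f'pics/{n}0.png')
    m=cv2.inRange(cv2.cvtColor(cv2.resize(im,None,fx=4,fy=4,interpolation=cv2.INTER_CUBIC),cv2.COLOR_BGR2HSV),(8,65,80),(28,255,255))
    k,lab,st,ce=cv2.connectedComponentsWithStats(m)
    i=max((i for i in range(1,k) if abs(ce[i]/4-np.array(l)).max()<15),key=lambda i:st[i,4])
    P=np.argwhere(lab==i)[:,::-1].astype(np.int32); h=cv2.convexHull(P)
    a=cv2.approxPolyDP(h,8,True)[:,0]
    for q in a:
        q=(q-1.5)/4; print(n,q,'z40',onz(c,*q,.04).round(4)[:2],'z0',onz(c,*q,0).round(4)[:2])
E
```

```text
top [423.625 247.375] z40 [ 0.477  -0.2868] z0 [ 0.4842 -0.2956]
top [422.375 282.375] z40 [ 0.3792 -0.2778] z0 [ 0.3835 -0.2863]
top [377.625 280.375] z40 [ 0.3863 -0.1549] z0 [ 0.3907 -0.1597]
top [379.875 244.625] z40 [ 0.4864 -0.1649] z0 [ 0.4939 -0.17  ]
scene [279.125 231.125] z40 [ 0.3885 -0.1577] z0 [ 0.3476 -0.1751]
scene [278.875 242.375] z40 [ 0.4284 -0.1435] z0 [ 0.389  -0.1604]
scene [262.625 266.125] z40 [ 0.5192 -0.1517] z0 [ 0.4832 -0.1689]
scene [221.125 254.875] z40 [ 0.5133 -0.2641] z0 [ 0.4771 -0.2855]
scene [219.125 242.125] z40 [ 0.4725 -0.288 ] z0 [ 0.4347 -0.3104]
scene [237.125 219.375] z40 [ 0.3781 -0.2793] z0 [ 0.3368 -0.3013]
```

```bash
cat >> m.py <<'E'
def pose(yaw,tilt,x=0.,y=-.0108,k=.102):
    return P+(Ro.from_euler('z',yaw)*Ro.from_euler('y',-tilt)).apply([x,y,k]),down(yaw,tilt)
E
python3 - <<'E'
from m import *
f=pose(.24,.2,k=.0999)
for i in range(1,6): go(*pose(.24+.008*i,.2+.045*i,k=.101),frm=f)
f=pose(.28,.425,k=.101)
for i in range(1,6): go(*pose(.28+.008*i,.425+.045*i,k=.101),frm=f)
E
```

```text
shift [-0.001 -0.022 -0.005] turn [-0.029  0.001 -0.005] rows 0.3
shift [-0.002 -0.045 -0.003] turn [-0.057  0.002 -0.01 ] rows 0.6
shift [-0.004 -0.067 -0.001] turn [-0.086  0.004 -0.015] rows 0.9
shift [-0.006 -0.089  0.003] turn [-0.115  0.006 -0.02 ] rows 1.2
shift [-0.008 -0.11   0.008] turn [-0.143  0.008 -0.024] rows 1.5
shift [-0.002 -0.022  0.001] turn [-0.029  0.002 -0.005] rows 0.3
shift [-0.004 -0.045  0.002] turn [-0.057  0.005 -0.009] rows 0.6
shift [-0.006 -0.067  0.005] turn [-0.086  0.007 -0.013] rows 0.9
shift [-0.009 -0.089  0.009] turn [-0.115  0.01  -0.018] rows 1.2
shift [-0.012 -0.11   0.014] turn [-0.143  0.013 -0.022] rows 1.5
```

Call:
jog_arm:
  rows:
    - [[-0.001,-0.022,-0.005],[-0.029,0.001,-0.005]]
    - [[-0.002,-0.045,-0.003],[-0.057,0.002,-0.01]]
    - [[-0.004,-0.067,-0.001],[-0.086,0.004,-0.015]]
    - [[-0.006,-0.089,0.003],[-0.115,0.006,-0.02]]
    - [[-0.008,-0.11,0.008],[-0.143,0.008,-0.024]]

```text
t: 8.7
tool_pos: [0.5987, -0.1665, 0.1541]
orientation: [1.708, 2.268, 0.495]
force: [0.4, 1.2, 6.3]
opening: 0.0118
gripper_force: 45.0
```

```bash
cat >> m.py <<'E'
def st2():
    s=robot.read_state();p=s['tool_pos'];Q=Ro.from_rotvec(s['orientation']);X=Q.apply([0,1,0]);Y=Q.apply([1,0,0]);Z=-Q.apply([0,0,1])
    yaw=np.arctan2(-Y[0],Y[1]);tilt=np.arctan2(X[2]*-1,np.hypot(X[0],X[1]))*-1
    H=Ro.from_matrix(np.stack([X,Y,Z],1))
    b=np.array([.4322,-.2225,.022]);r=H.inv().apply(b-p)
    print('t',s['t'],'yaw',yaw,'tilt',tilt,'pos in head',(H.inv().apply(p-P)*1000).round(1),'F',H.inv().apply(s['force']).round(1),'M',H.inv().apply(s['wrist_torque']).round(2),'box off-axis mm',(r*1000).round(1))
E
python3 -c "
from m import *
st2()"
```

```text
t 8.7 yaw 0.2797516393068161 tilt 0.4312015354478983 pos in head [  2.5 -11.4 102.4] F [3.3 1.1 5.4] M [ 0.18 -0.3  -0.14] box off-axis mm [-214.6   -7.7  -46.7]
```

Call:
jog_arm:
  rows:
    - [[-0.002,-0.022,0.001],[-0.029,0.002,-0.005]]
    - [[-0.004,-0.045,0.002],[-0.057,0.005,-0.009]]
    - [[-0.006,-0.067,0.005],[-0.086,0.007,-0.013]]
    - [[-0.009,-0.089,0.009],[-0.115,0.01,-0.018]]
    - [[-0.012,-0.11,0.014],[-0.143,0.013,-0.022]]

```text
t: 9.2
tool_pos: [0.5809, -0.1742, 0.1424]
orientation: [1.558, 2.159, 0.732]
force: [-1.6, 1.4, 6.8]
opening: 0.0117
gripper_force: 45.0
```

Call:
jog_arm:
  rows:
    - [[0,0,0],[0,0,0]]
    - [[0,0,0],[0,0,0]]

```text
t: 9.4
tool_pos: [0.5807, -0.1743, 0.1421]
orientation: [1.561, 2.159, 0.731]
force: [-1.5, 1.2, 7.5]
opening: 0.0114
gripper_force: 45.0
```

```bash
python3 -c "
from m import *
st2()"
```

```text
t 9.4 yaw 0.3185488492765915 tilt 0.65364582127561 pos in head [  2.  -11.5 101.9] F [3.7 1.6 6.6] M [ 0.08 -0.57 -0.02] box off-axis mm [-197.     0.8   -0.4]
```

Call:
jog_arm:
  rows:
    - [[0,0.003,-0.008],[0,0,0]]
    - [[0,0.003,-0.008],[0,0,0]]

```text
t: 9.6
tool_pos: [0.5801, -0.174, 0.1428]
orientation: [1.561, 2.161, 0.73]
force: [4.6, 0.7, 0.3]
opening: 0.0116
gripper_force: 45.0
```

```bash
python3 -c "
from m import *
st2()"
```

```text
t 9.6 yaw 0.3192384352609185 tilt 0.65227280962597 pos in head [  1.9 -10.9 102.7] F [ 3.8 -0.8 -2.6] M [-0.51 -0.55 -0.07] box off-axis mm [-197.     0.4   -1.5]
```

Call:
jog_arm:
  rows:
    - [[0,0,0.02],[0,0,0]]
    - [[0,0,0.02],[0,0,0]]

```text
t: 9.8
tool_pos: [0.5827, -0.1749, 0.1418]
orientation: [1.558, 2.16, 0.727]
force: [-18.9, -4.9, 22.0]
opening: 0.0118
gripper_force: 45.0
```

```bash
python3 -c "
from m import *
st2()"
```

```text
t 9.8 yaw 0.3199551906975329 tilt 0.6522658282184356 pos in head [  2.9 -12.9 100.6] F [-2.1  1.2 29.3] M [0.48 1.1  0.1 ] box off-axis mm [-198.1    2.7    0.6]
```

Call:
jog_arm:
  rows:
    - [[0,0,-0.014],[0,0,0]]
    - [[0,0,-0.014],[0,0,0]]

```text
t: 10.0
tool_pos: [0.5811, -0.1745, 0.1424]
orientation: [1.56, 2.159, 0.729]
force: [0.9, -3.3, 3.9]
opening: 0.0121
gripper_force: 45.0
```

Call:
jog_arm:
  rows:
    - [[0,0,0],[0,0,0]]
    - [[0,0,0],[0,0,0]]
    - [[0,0,0],[0,0,0]]
  hand: 0

```text
t: 10.3
tool_pos: [0.5798, -0.1729, 0.1404]
orientation: [1.562, 2.164, 0.731]
force: [-0.8, 0.1, 1.2]
opening: 0.0313
gripper_force: 0.1
```

```bash
python3 -c "
from m import *
st2();print(robot.read_state()['opening'])"
```

```text
t 10.3 yaw 0.3206166883935397 tilt 0.6501296713790277 pos in head [  0.2  -9.6 100.9] F [0.1 0.4 1.4] M [-0.02  0.3   0.01] box off-axis mm [-195.6   -0.8   -0. ]
0.03131176997703457
```

Released. I'll retreat along the tool axis.

Call:
jog_arm:
  rows:
    - [[0,0,-0.1],[0,0,0]]
    - [[0,0,-0.25],[0,0,0]]
    - [[0,0,-0.5],[0,0,0]]
    - [[0,0,-0.7],[0,0,0]]
    - [[0,0,-0.9],[0,0,0]]

```text
t: 10.8
tool_pos: [0.4755, -0.2076, 0.2854]
orientation: [1.561, 2.163, 0.73]
force: [0.1, -0.9, 0.1]
opening: 0.0465
gripper_force: 0.0
```

Call:
jog_arm:
  rows:
    - [[1,0,-0.2],[0,0,0]]
    - [[1,0,-0.2],[0,0,0]]
    - [[1,0,-0.2],[0,0,0]]
    - [[1,0,-0.2],[0,0,0]]
    - [[1,0,-0.2],[0,0,0]]

```text
t: 11.3
tool_pos: [0.4364, -0.0525, 0.3231]
orientation: [1.574, 2.209, 0.736]
force: [0.4, 0.1, -0.0]
opening: 0.0463
gripper_force: 0.0
```

```bash
python3 - <<'E'
from m import *
S=cam('scene');T=cam('top')
# expected lens features in scene/top for target pose
H=Ro.from_euler('z',.32)*Ro.from_euler('y',-.6507)
for n,c in(('S',S),('T',T)):
    print(n,{k:proj(c,P+H.apply(v)).round(1).tolist() for k,v in dict(lens=[0,-.0105,.101],ytop=[0,-.0105,.137],yL=[0,.0255,.101],yR=[0,-.0465,.101],mouth=[0,-.0105,.024]).items()})
a,b=S['frame'],T['frame']
save('pics/f9.png',np.hstack([cv2.resize(a[210:330,190:290],(400,480),interpolation=cv2.INTER_CUBIC),cv2.resize(b[150:270,335:435],(400,480),interpolation=cv2.INTER_CUBIC)]))
save('pics/fs.png',a);save('pics/ft.png',b)
E
```

```text
S {'lens': [240.5, 251.0], 'ytop': [240.2, 235.1], 'yL': [256.5, 250.8], 'yR': [224.5, 251.2], 'mouth': [241.4, 284.8]}
T {'lens': [386.4, 202.7], 'ytop': [390.9, 207.4], 'yL': [373.6, 207.0], 'yR': [399.2, 198.4], 'mouth': [377.6, 193.3]}
```

View pics/f9.png

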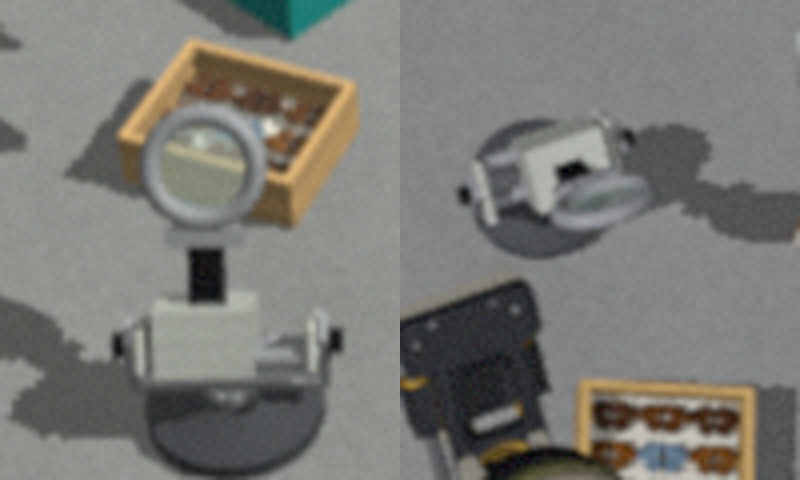

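```bash
python3 - <<'E'
from m import *
S=cam('scene');T=cam('top')
def avg(n): return cv2.cvtColor(np.mean([cam(n)['frame'].astype(float) for _ in range(6)],0).astype(np.uint8),cv2.COLOR_RGB2GRAY)
a,b=avg('scene'),avg('top')
print('T rows');
for v in range(190,214,1): print(v,b[v,366:404].tolist())
print('S row251',a[251,218:264].tolist()); print('S col241',a[228:276,241].tolist())
p,e=tri(ray(S,241.3,251.4),ray(T,385,201.2));print(p,e)
d=p-P
for yaw in(.29,.32,.35):
    r=Ro.from_euler('z',yaw).inv().apply(d); print(yaw,r.round(4),'tilt',np.arctan2(-r[0],r[2]),np.hypot(r[0],r[2]))
E
```

```text
T rows
190 [152, 172, 178, 177, 176, 176, 175, 171, 166, 161, 137, 107, 84, 68, 97, 144, 165, 173, 178, 183, 176, 136, 110, 111, 96, 82, 83, 85, 84, 84, 84, 85, 84, 84, 85, 83, 86, 83]
191 [148, 167, 176, 176, 177, 177, 174, 149, 117, 93, 68, 36, 20, 12, 38, 88, 125, 147, 164, 171, 165, 135, 110, 114, 98, 84, 83, 83, 83, 82, 84, 83, 84, 86, 85, 84, 85, 82]
192 [141, 163, 175, 176, 177, 179, 173, 133, 69, 23, 9, 5, 7, 9, 21, 43, 82, 116, 127, 130, 126, 120, 118, 118, 104, 89, 85, 86, 85, 84, 83, 85, 86, 85, 85, 82, 82, 83]
193 [137, 157, 170, 176, 176, 177, 173, 140, 78, 22, 11, 13, 22, 37, 53, 65, 85, 102, 109, 115, 120, 132, 135, 125, 114, 103, 99, 96, 94, 87, 83, 81, 84, 86, 85, 84, 82, 85]
194 [138, 150, 168, 175, 175, 176, 177, 157, 105, 41, 34, 48, 60, 85, 100, 104, 116, 121, 121, 125, 132, 138, 140, 136, 134, 133, 129, 124, 117, 104, 88, 76, 79, 84, 85, 86, 85, 85]
195 [133, 145, 165, 174, 175, 178, 179, 167, 121, 74, 81, 91, 98, 114, 122, 124, 126, 132, 137, 142, 147, 150, 150, 149, 148, 145, 141, 135, 127, 119, 103, 83, 80, 84, 85, 85, 84, 86]
196 [136, 143, 163, 174, 178, 18
[... 3327 characters left out ...]
37, 149, 146, 136, 132, 132, 132, 132, 131, 131, 131, 132, 134, 135, 138, 141, 144, 150, 159, 166, 170, 169, 170, 162, 121, 98, 123, 144, 148, 120, 86, 75, 71, 64, 76, 125, 173]
S col241 [80, 78, 78, 85, 87, 73, 85, 121, 149, 161, 149, 126, 102, 113, 143, 159, 167, 172, 171, 158, 161, 171, 157, 138, 130, 131, 133, 134, 135, 133, 133, 132, 132, 138, 149, 154, 145, 126, 104, 101, 119, 127, 123, 103, 55, 21, 22, 23]
[ 0.58310235 -0.16989581  0.14322694] 0.000484932762316059
0.29 [-0.0565 -0.0096  0.0832] tilt 0.5965121136190948 0.10060067700083525
0.32 [-0.0568 -0.0079  0.0832] tilt 0.5986772441126759 0.10074903280210624
0.35 [-0.057  -0.0062  0.0832] tilt 0.6004181595683217 0.10086898231969772
```

The final view shows the lens seated with its handle in the block: ring centre at scene (241.3,251.4), top (385,201). The released lens reads tilt ≈0.60 and yaw ≈0.27, so slot play let the head lag the gripper. I'll regrip and overshoot.

```bash
python3 - <<'E'
from m import *
T=cam('top')
a,b=onz(T,372.8,203.9,.143),onz(T,397,197.8,.143);print('yaw ring',np.arctan2(b[0]-a[0],a[1]-b[1]),(a+b)/2)
g=pose(.27,.6,y=-.0105,k=.101);print(g[0])
pre=pose(.27,.6,y=-.0105,k=.22)
go(*pre);go(*g,frm=pre)
E
```

```text
yaw ring 0.24093765140146034 [ 0.5840531  -0.16950857  0.143     ]
[ 0.5823379  -0.16983099  0.1433589 ]
shift [-0.777 -0.096  0.406] turn [ 0.014 -0.041  0.027] rows 3.5
shift [-0.    -0.     0.595] turn [0. 0. 0.] rows 2.4
```

Call:
jog_arm:
  rows:
    - [[-0.2,-0.03,0.1],[0,-0.01,0]]
    - [[-0.4,-0.06,0.2],[0.01,-0.02,0.02]]
    - [[-0.6,-0.08,0.3],[0.01,-0.04,0.03]]
    - [[-0.777,-0.096,0.4],[0.014,-0.041,0.027]]
    - [[-0.777,-0.096,0.406],[0.014,-0.041,0.027]]

```text
t: 12.65
tool_pos: [0.5172, -0.189, 0.2352]
orientation: [1.646, 2.153, 0.666]
force: [-0.3, 1.0, 0.6]
opening: 0.0467
gripper_force: 0.0
```

Call:
jog_arm:
  rows:
    - [[0,0,0],[0,0,0]]
    - [[0,0,0],[0,0,0]]

```text
t: 12.85
tool_pos: [0.5177, -0.1874, 0.2427]
orientation: [1.635, 2.149, 0.665]
force: [0.9, 1.1, 0.6]
opening: 0.0463
gripper_force: 0.0
```

```bash
python3 - <<'E'
from m import *
st2()
go(*pose(.27,.6,y=-.0105,k=.101))
E
```

```text
t 12.85 yaw 0.26969052575165114 tilt 0.6007956143764976 pos in head [  1.  -10.3 220.8] F [ 1.3  0.9 -0.1] M [-0.04  0.3   0.05] box off-axis mm [-200.4  -10.9 -130.2]
shift [-0.001 -0.004  0.599] turn [0.001 0.    0.   ] rows 2.4
```

Call:
jog_arm:
  rows:
    - [[0,-0.004,0.15],[0,0,0]]
    - [[0,-0.004,0.3],[0,0,0]]
    - [[0,-0.004,0.45],[0,0,0]]
    - [[0,-0.004,0.56],[0,0,0]]
    - [[0,-0.004,0.595],[0,0,0]]

```text
t: 13.35
tool_pos: [0.5819, -0.1686, 0.143]
orientation: [1.634, 2.15, 0.665]
force: [0.5, 0.1, 0.1]
opening: 0.0466
gripper_force: 0.0
```

Call:
jog_arm:
  rows:
    - [[0,0,0],[0,0,0]]
    - [[0,0,0],[0,0,0]]
    - [[0,0,0],[0,0,0]]
    - [[0,0,0],[0,0,0]]
    - [[0,0,0],[0,0,0]]
  hand: 1
  squeeze: 25

```text
t: 13.85
tool_pos: [0.5822, -0.1707, 0.1443]
orientation: [1.635, 2.147, 0.665]
force: [4.4, -0.9, 3.7]
opening: 0.0119
gripper_force: 24.6
```

```bash
python3 - <<'E'
from m import *
st2(); print(robot.read_state()['gripper_force'],robot.read_state()['opening'])
f=pose(.27,.6,y=-.0105,k=.101)
for i in range(1,6): go(*pose(.27+.024*i,.6+.023*i,y=-.0105,k=.101),frm=f)
E
```

```text
t 13.85 yaw 0.2685701058221559 tilt 0.6014340933627754 pos in head [  0.3 -11.5 101.9] F [ 5.4 -2.   0.8] M [-0.45 -1.08  0.04] box off-axis mm [-199.7  -10.   -11.2]
24.643157492391765 0.011874004616910138
shift [-0.007 -0.011  0.001] turn [-0.015  0.009 -0.013] rows 0.2
shift [-0.015 -0.021  0.002] turn [-0.029  0.018 -0.025] rows 0.4
shift [-0.022 -0.031  0.004] turn [-0.044  0.027 -0.037] rows 0.7
shift [-0.031 -0.041  0.006] turn [-0.059  0.037 -0.049] rows 0.9
shift [-0.039 -0.051  0.008] turn [-0.073  0.047 -0.061] rows 1.1
```

Call:
jog_arm:
  rows:
    - [[-0.007,-0.011,0.001],[-0.015,0.009,-0.013]]
    - [[-0.015,-0.021,0.002],[-0.029,0.018,-0.025]]
    - [[-0.022,-0.031,0.004],[-0.044,0.027,-0.037]]
    - [[-0.031,-0.041,0.006],[-0.059,0.037,-0.049]]
    - [[-0.039,-0.051,0.008],[-0.073,0.047,-0.061]]
  squeeze: 45

```text
t: 14.35
tool_pos: [0.5777, -0.18, 0.138]
orientation: [1.458, 2.179, 0.817]
force: [3.2, 2.7, 3.9]
opening: 0.0116
gripper_force: 44.8
```

Call:
jog_arm:
  rows:
    - [[0,0,0],[0,0,0]]
    - [[0,0,0],[0,0,0]]

```text
t: 14.55
tool_pos: [0.5777, -0.1801, 0.1378]
orientation: [1.461, 2.179, 0.816]
force: [2.4, 1.9, 5.7]
opening: 0.0115
gripper_force: 44.8
```

```bash
python3 -c "
from m import *
st2()"
```

```text
t 14.55 yaw 0.3890716538298572 tilt 0.7175480377576825 pos in head [  1.4 -11.5 102.1] F [6.  0.9 2.4] M [ 0.24 -1.15  0.05] box off-axis mm [-189.7   16.1   11.8]
```

Call:
jog_arm:
  rows:
    - [[0,0,0],[0,0,0]]
    - [[0,0,0],[0,0,0]]
    - [[0,0,0],[0,0,0]]
  hand: 0

```text
t: 14.85
tool_pos: [0.5762, -0.1794, 0.1354]
orientation: [1.462, 2.182, 0.814]
force: [0.2, 0.9, -0.4]
opening: 0.0314
gripper_force: 0.0
```

Call:
jog_arm:
  rows:
    - [[0,0,-0.1],[0,0,0]]
    - [[0,0,-0.25],[0,0,0]]
    - [[0,0,-0.5],[0,0,0]]
    - [[0,0,-0.7],[0,0,0]]
    - [[0,0,-0.9],[0,0,0]]

```text
t: 15.35
tool_pos: [0.4661, -0.2245, 0.2728]
orientation: [1.462, 2.182, 0.814]
force: [0.2, -0.6, -0.1]
opening: 0.0463
gripper_force: 0.0
```

Call:
jog_arm:
  rows:
    - [[0.5,0,-0.3],[0,0,0]]
    - [[1,0,-0.3],[0,0,0]]
    - [[1,0,-0.3],[0,0,0]]
    - [[1,0,-0.3],[0,0,0]]
    - [[1,0,-0.3],[0,0,0]]

```text
t: 15.85
tool_pos: [0.3923, -0.0999, 0.323]
orientation: [1.463, 2.225, 0.841]
force: [-0.4, 0.2, 0.8]
opening: 0.0468
gripper_force: 0.0
```

```bash
python3 - <<'E'
from m import *
S=cam('scene');T=cam('top')
def avg(n): return np.mean([cam(n)['frame'].astype(float) for _ in range(6)],0).astype(np.uint8)
A,B=avg('scene'),avg('top')
save('pics/as2.png',A);save('pics/at2.png',B)
save('pics/g10.png',np.hstack([cv2.resize(A[215:305,205:280],(400,480),interpolation=cv2.INTER_CUBIC),cv2.resize(B[175:223,360:400],(400,480),interpolation=cv2.INTER_CUBIC)]))
a,b=[cv2.cvtColor(x,cv2.COLOR_RGB2GRAY) for x in(A,B)]
for v in range(194,212,1): print(v,b[v,366:404].tolist())
print('S row252',a[252,218:264].tolist()); print('S col241',a[228:280,241].tolist())
E
```

```text
194 [130, 141, 157, 167, 166, 167, 168, 161, 120, 53, 16, 12, 17, 20, 17, 24, 39, 58, 84, 104, 112, 114, 118, 118, 110, 95, 90, 88, 87, 85, 86, 84, 85, 84, 84, 84, 85, 83]
195 [124, 137, 153, 163, 165, 167, 170, 167, 139, 90, 41, 17, 25, 38, 44, 63, 80, 101, 108, 109, 115, 122, 125, 123, 119, 115, 115, 113, 109, 106, 100, 93, 87, 85, 84, 83, 85, 85]
196 [126, 136, 149, 162, 168, 167, 169, 170, 160, 133, 91, 57, 60, 78, 85, 103, 113, 118, 119, 117, 124, 132, 136, 142, 148, 150, 145, 142, 140, 133, 126, 118, 104, 89, 84, 84, 83, 87]
197 [135, 133, 144, 160, 168, 169, 169, 170, 171, 160, 127, 96, 100, 112, 116, 120, 124, 124, 126, 133, 138, 145, 150, 154, 163, 163, 158, 152, 148, 143, 137, 130, 123, 107, 88, 81, 84, 84]
198 [141, 135, 139, 157, 167, 169, 169, 166, 163, 148, 126, 115, 116, 119, 121, 122, 122, 129, 137, 144, 149, 147, 144, 146, 147, 148, 144, 141, 140, 136, 137, 133, 127, 115, 99, 84, 83, 84]
199 [119, 123, 134, 151, 164, 167, 167, 166, 157, 135, 122, 124, 122, 114, 118, 120, 124, 134, 139, 142, 142, 133, 127, 126, 124, 124, 121, 123, 120, 123, 127, 127, 123, 115, 102, 84
[... 2021 characters left out ...]
135, 135, 135, 135, 135, 133, 135]
211 [77, 78, 78, 77, 77, 78, 76, 77, 76, 75, 69, 66, 69, 75, 93, 114, 127, 134, 133, 134, 132, 131, 126, 120, 117, 126, 132, 132, 134, 133, 136, 135, 134, 134, 133, 133, 136, 135]
S row252 [85, 85, 84, 81, 82, 104, 133, 152, 156, 154, 149, 149, 147, 147, 147, 146, 147, 145, 146, 145, 144, 145, 145, 145, 146, 147, 150, 152, 155, 161, 149, 106, 112, 141, 150, 151, 142, 137, 133, 122, 103, 85, 74, 98, 149, 179]
S col241 [79, 78, 79, 84, 85, 71, 86, 121, 153, 164, 152, 129, 105, 120, 155, 173, 181, 184, 186, 172, 175, 184, 171, 152, 145, 146, 146, 148, 146, 148, 145, 145, 146, 152, 154, 148, 137, 118, 108, 121, 138, 139, 124, 82, 42, 29, 30, 29, 30, 27, 31, 32]
```

View pics/g10.png

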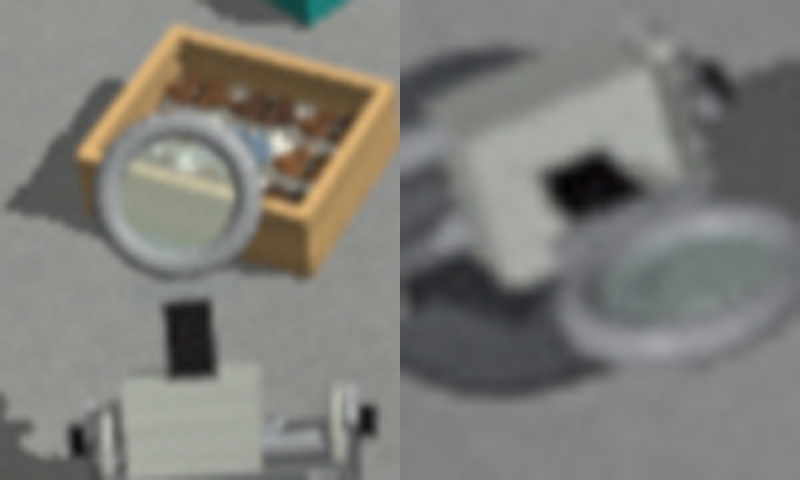

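The ring is now centred at about scene (238.6,251.5), top (387.7,202.6), with ring ends in top at (375.4,205.5) and (399.7,199.5). I'll compute the aim.

```bash
cat >> m.py <<'E'
def aim(S,T,s,t,l,r):
    p,e=tri(ray(S,*s),ray(T,*t)); a,b=onz(T,*l,p[2]),onz(T,*r,p[2])
    print('lens',p.round(4),'err',e.round(4),'yaw ring',np.arctan2(b[0]-a[0],a[1]-b[1]).round(3))
    d=p-P; h=np.hypot(d[0],d[1]); y=-.0105
    # position based yaw: d_xy = R(yaw)(x,y)
    yaw=np.arctan2(d[1],d[0])-np.arctan2(y,-np.sqrt(h*h-y*y)); yaw=(yaw+np.pi)%(2*np.pi)-np.pi
    x=Ro.from_euler('z',yaw).inv().apply(d)
    print('yaw pos',yaw.round(3),'tilt pos',np.arctan2(-x[0],x[2]).round(3),'len',np.hypot(x[0],x[2]).round(4))
    b=np.array([.4322,-.2225,.022])-p; print('needed look yaw',np.arctan2(-b[1],-b[0]).round(3),'tilt',np.arctan2(-b[2],np.hypot(*b[:2])).round(3))
E
python3 - <<'E'
from m import *
S=cam('scene');T=cam('top')
aim(S,T,(241.2,251.4),(384.9,200.9),(372.8,203.9),(397,197.8))
aim(S,T,(238.6,251.5),(387.7,202.6),(375.4,205.7),(399.9,199.5))
g=[cv2.cvtColor(cv2.imread(f),cv2.COLOR_BGR2GRAY) for f in('pics/fs.png','pics/as2.png','pics/ft.png','pics/at2.png')]
# ring minor-axis vertical extent along u through centre, top view
for im,u in((g[2],385),(g[3],388)): print(u,im[188:216,u-1:u+2].mean(1).astype(int).tolist())
E
```

```text
lens [ 0.5838 -0.1697  0.1439] err 0.0007 yaw ring 0.241
yaw pos 0.274 tilt pos 0.586 len 0.1007
needed look yaw 0.335 tilt 0.649
lens [ 0.5806 -0.1778  0.1383] err 0.0009 yaw ring 0.242
yaw pos 0.387 tilt pos 0.673 len 0.1002
needed look yaw 0.293 tilt 0.644
385 [169, 174, 179, 166, 127, 116, 123, 142, 148, 138, 117, 98, 95, 100, 117, 143, 154, 146, 125, 92, 100, 113, 125, 133, 136, 133, 134, 133]
388 [111, 123, 125, 125, 127, 118, 116, 123, 136, 149, 145, 128, 119, 119, 119, 119, 123, 127, 127, 133, 148, 153, 138, 125, 130, 132, 133, 135]
```

```bash
cat >> m.py <<'E'
def blob(im,u,v,w=7):
    g=cv2.cvtColor(im,cv2.COLOR_BGR2GRAY)[v-w:v+w+1,u-w:u+w+1].astype(float); k=np.clip(60-g,0,40)
    n,l,s,c=cv2.connectedComponentsWithStats((k>0).astype(np.uint8)); j=1+np.argmax(s[1:,4]); k=k*(l==j)
    Y,X=np.mgrid[v-w:v+w+1,u-w:u+w+1]; return np.array([(X*k).sum(),(Y*k).sum()])/k.sum(),s[j,4]
E
python3 - <<'E'
from m import *
S=cam('scene');T=cam('top')
for n,c,f,A,B in(('S0',S,'scene0',(274,297),(220,294)),('S1',S,'fs',(274,295),(220,296)),('S2',S,'as2',(274,293),(220,297)),('T0',T,'top0',(350,197),(393,187)),('T1',T,'ft',(351,198),(392,184))):
    im=cv2.imread(f'pics/{f}.png'); (a,na),(b,nb)=blob(im,*A),blob(im,*B)
    p,q=onz(c,*a,.06),onz(c,*b,.06); print(n,a.round(1),na,b.round(1),nb,'mid',((p+q)/2).round(4)[:2],'len',np.linalg.norm(p-q).round(4),'yaw',np.arctan2(q[0]-p[0],p[1]-q[1]).round(3))
# predicted extreme points of the ring in top view
th=np.linspace(0,2*np.pi,361)
for yaw,tilt in((.27,.59),(.32,.65),(.35,.66),(.38,.67)):
    H=Ro.from_euler('z',yaw)*Ro.from_euler('y',-tilt)
    q=np.array([proj(T,P+H.apply([x,-.0105+.036*np.cos(t),.101+.036*np.sin(t)])) for x in(-.006,.006) for t in th])
    i,j,m,k=q[:,0].argmin(),q[:,0].argmax(),q[:,1].argmin(),q[:,1].argmax(); print(yaw,tilt,'L',q[i].round(1),'R',q[j].round(1),'top',q[m].round(1),'bot',q[k].round(1))
E
```

```text
S0 [273.1 296.6] 13 [219.2 294.5] 6 mid [ 0.6358 -0.1445] len 0.1231 yaw 0.25
S1 [273.3 294.9] 11 [219.2 296.3] 8 mid [ 0.6357 -0.144 ] len 0.1224 yaw 0.338
S2 [273.3 293.5] 9 [219.2 297.6] 14 mid [ 0.6356 -0.1438] len 0.1223 yaw 0.403
T0 [350.  196.3] 6 [392.8 186. ] 4 mid [ 0.6365 -0.1444] len 0.1252 yaw 0.232
T1 [350.7 198.3] 7 [391.8 183.8] 7 mid [ 0.6368 -0.144 ] len 0.1244 yaw 0.336
0.27 0.59 L [371.  201.5] R [399.1 200.9] top [390.8 193.7] bot [379.4 208.7]
0.32 0.65 L [372.5 203.4] R [400.5 202.2] top [391.6 194.5] bot [381.5 211.1]
0.35 0.66 L [373.2 203.6] R [401.2 202.1] top [392.6 194.2] bot [382.1 211.4]
0.38 0.67 L [373.9 203.8] R [401.8 201.8] top [393.4 193.9] bot [382.7 211.6]
```

```bash
python3 - <<'E'
from m import *
R=down(.392,.665); g=np.array([.5805,-.1780,.1385]); z=R.apply([0,0,1])
pre=(g-.12*z,R); go(*pre); go(g,R,frm=pre)
C=np.array([.6356,-.1443,0])
for i in range(1,5):
    q=Ro.from_euler('z',-.019*i); go(C+q.apply(g-C),q*R,frm=(g,R)); print(C+q.apply(g-C))
E
```

```text
shift [-0.745 -0.018  0.536] turn [ 0.023 -0.028 -0.   ] rows 3.7
shift [-0.   0.   0.6] turn [0. 0. 0.] rows 2.4
shift [ 0.006 -0.001 -0.001] turn [ 0.    -0.007  0.01 ] rows 0.1
[ 0.57986968 -0.17694708  0.1385    ]
shift [ 0.012 -0.001 -0.001] turn [-0.    -0.015  0.019] rows 0.3
[ 0.57925949 -0.17588238  0.1385    ]
shift [ 0.018 -0.002 -0.001] turn [-0.    -0.022  0.029] rows 0.4
[ 0.57866963 -0.17480627  0.1385    ]
shift [ 0.024 -0.002 -0.002] turn [-0.    -0.03   0.038] rows 0.5
[ 0.57810032 -0.17371915  0.1385    ]
```

Call:
jog_arm:
  rows:
    - [[-0.2,0,0.1],[0,-0.01,0]]
    - [[-0.4,-0.01,0.25],[0.01,-0.02,0]]
    - [[-0.6,-0.018,0.4],[0.02,-0.028,0]]
    - [[-0.745,-0.018,0.5],[0.023,-0.028,0]]
    - [[-0.745,-0.018,0.536],[0.023,-0.028,0]]

```text
t: 17.25
tool_pos: [0.5129, -0.2068, 0.2287]
orientation: [1.49, 2.221, 0.769]
force: [0.4, 0.3, -0.4]
opening: 0.0466
gripper_force: 0.0
```

Call:
jog_arm:
  rows:
    - [[0,0,0],[0,0,0]]
    - [[0,0,0],[0,0,0]]

```text
t: 17.45
tool_pos: [0.512, -0.2059, 0.2335]
orientation: [1.483, 2.219, 0.766]
force: [0.0, 0.1, 0.1]
opening: 0.0465
gripper_force: 0.0
```

```bash
python3 - <<'E'
from m import *
st2(); go([.5805,-.1780,.1385],down(.392,.665))
E
```

```text
t 17.45 yaw 0.39223014313988247 tilt 0.6648866932919486 pos in head [ -0.5  -9.9 220.9] F [0.1 0.1 0.1] M [0.   0.32 0.04] box off-axis mm [-193.5   15.2 -117.1]
shift [-0.002 -0.002  0.602] turn [-0. -0.  0.] rows 2.4
```

Call:
jog_arm:
  rows:
    - [[0,-0.002,0.15],[0,0,0]]
    - [[0,-0.002,0.3],[0,0,0]]
    - [[0,-0.002,0.45],[0,0,0]]
    - [[-0.002,-0.002,0.56],[0,0,0]]
    - [[-0.002,-0.002,0.6],[0,0,0]]

```text
t: 17.95
tool_pos: [0.5804, -0.1776, 0.1382]
orientation: [1.483, 2.219, 0.766]
force: [0.3, -0.3, 0.3]
opening: 0.0462
gripper_force: 0.0
```

Call:
jog_arm:
  rows:
    - [[0,0,0],[0,0,0]]
    - [[0,0,0],[0,0,0]]
    - [[0,0,0],[0,0,0]]
    - [[0,0,0],[0,0,0]]
    - [[0,0,0],[0,0,0]]
  hand: 1
  squeeze: 25

```text
t: 18.45
tool_pos: [0.5807, -0.1791, 0.1392]
orientation: [1.484, 2.217, 0.765]
force: [2.6, 0.8, 4.5]
opening: 0.012
gripper_force: 24.9
```

```bash
python3 - <<'E'
from m import *
st2(); s=robot.read_state(); print(s['tool_pos'],s['gripper_force'],s['opening'])
E
```

```text
t 18.45 yaw 0.3910164630612591 tilt 0.6655123057084845 pos in head [ -0.6 -11.6 101.1] F [ 4.9 -0.3  1.9] M [-0.09 -1.28  0.07] box off-axis mm [-193.3   16.6    2.8]
[ 0.58069513 -0.17914244  0.13917689] 24.9494590703398 0.011973533801166125
```

Call:
jog_arm:
  rows:
    - [[0.006,-0.001,0],[0,-0.007,0.01]]
    - [[0.012,-0.001,0],[0,-0.015,0.019]]
    - [[0.018,-0.002,0],[0,-0.022,0.029]]
    - [[0.024,-0.002,0],[0,-0.03,0.038]]
    - [[0.024,-0.002,0],[0,-0.03,0.038]]
  squeeze: 45

```text
t: 18.95
tool_pos: [0.5793, -0.1746, 0.1396]
orientation: [1.557, 2.145, 0.741]
force: [3.4, 0.5, 5.5]
opening: 0.0121
gripper_force: 44.8
```

```bash
cat >> m.py <<'E'
def knobs(n=6):
    S=cam('scene'); im=np.mean([cam('scene')['frame'].astype(float) for _ in range(n)],0).astype(np.uint8)[:,:,::-1].copy()
    (a,na),(b,nb)=blob(im,274,295),blob(im,220,296); p,q=onz(S,*a,.06),onz(S,*b,.06)
    print('knobs',a.round(2),na,b.round(2),nb,'len',np.linalg.norm(p-q).round(4),'yaw',np.arctan2(q[0]-p[0],p[1]-q[1]).round(3))
E
python3 - <<'E'
from m import *
st2(); knobs()
E
```

```text
t 18.95 yaw 0.31401898277697404 tilt 0.6667244378540789 pos in head [  0.6 -11.8 100.8] F [ 6.1 -0.5  2.3] M [-0.23 -1.02  0.12] box off-axis mm [-194.3    0.2    3.2]
knobs [273.28 294.52] 10 [219.13 296.65] 11 len 0.1225 yaw 0.356
```

Call:
jog_arm:
  rows:
    - [[0.003,0,0],[0,-0.004,0.005]]
    - [[0.005,0,0],[0,-0.007,0.009]]
    - [[0.005,0,0],[0,-0.007,0.009]]

```text
t: 19.6
tool_pos: [0.5789, -0.1737, 0.1396]
orientation: [1.574, 2.129, 0.735]
force: [2.3, 0.8, 5.6]
opening: 0.012
gripper_force: 44.8
```

```bash
python3 - <<'E'
from m import *
st2(); knobs()
E
```

```text
t 19.6 yaw 0.29654901343938433 tilt 0.6666537676795886 pos in head [  0.8 -11.9 100.7] F [5.3 0.1 2.9] M [-0.08 -1.05  0.14] box off-axis mm [-194.2   -3.5    3.2]
knobs [273.34 294.62] 11 [219.17 296.46] 10 len 0.1225 yaw 0.348
```

Call:
jog_arm:
  rows:
    - [[0,0,0],[0,0,0]]
    - [[0,0,0],[0,0,0]]
    - [[0,0,0],[0,0,0]]
  hand: 0

```text
t: 20.25
tool_pos: [0.5773, -0.1729, 0.137]
orientation: [1.577, 2.133, 0.735]
force: [0.7, -0.8, -0.9]
opening: 0.0313
gripper_force: 0.0
```

Call:
jog_arm:
  rows:
    - [[0,0,-0.1],[0,0,0]]
    - [[0,0,-0.25],[0,0,0]]
    - [[0,0,-0.5],[0,0,0]]
    - [[0,0,-0.7],[0,0,0]]
    - [[0,0,-0.9],[0,0,0]]

```text
t: 20.75
tool_pos: [0.4705, -0.2057, 0.2803]
orientation: [1.576, 2.133, 0.735]
force: [0.6, -0.8, 0.1]
opening: 0.0465
gripper_force: 0.0
```

Call:
jog_arm:
  rows:
    - [[0.5,0,-0.3],[0,0,0]]
    - [[1,0,-0.3],[0,0,0]]
    - [[1,0,-0.3],[0,0,0]]
    - [[1,0,-0.3],[0,0,0]]
    - [[1,0,-0.3],[0,0,0]]

```text
t: 21.25
tool_pos: [0.4335, -0.0676, 0.3349]
orientation: [1.589, 2.178, 0.743]
force: [1.0, -0.5, 1.1]
opening: 0.0466
gripper_force: 0.0
```

```bash
python3 - <<'E'
from m import *
knobs()
S=cam('scene');T=cam('top')
def avg(n): return np.mean([cam(n)['frame'].astype(float) for _ in range(6)],0).astype(np.uint8)
A,B=avg('scene'),avg('top'); save('pics/as3.png',A);save('pics/at3.png',B)
im=B[:,:,::-1].copy();a,b=blob(im,351,198)[0],blob(im,392,184)[0];p,q=onz(T,*a,.06),onz(T,*b,.06);print('T knob yaw',a,b,np.arctan2(q[0]-p[0],p[1]-q[1]))
a,b=[cv2.cvtColor(x,cv2.COLOR_RGB2GRAY) for x in(A,B)]
for v in range(193,213,1): print(v,b[v,368:404].tolist())
for v in(250,252,254):print('S row',v,a[v,218:264].tolist())
for u in(238,240):print('S col',u,a[228:280,u].tolist())
E
```

```text
knobs [273.29 294.69] 11 [219.15 296.4 ] 12 len 0.1225 yaw 0.345
T knob yaw [350.64748201 198.36690647] [391.73469388 183.76530612] 0.33887264648130605
193 [166, 170, 170, 171, 166, 133, 75, 22, 9, 9, 14, 15, 8, 24, 69, 105, 123, 132, 130, 119, 107, 112, 112, 97, 84, 84, 85, 85, 84, 84, 85, 86, 85, 85, 83, 85]
194 [162, 168, 169, 169, 169, 151, 100, 39, 9, 12, 17, 21, 22, 33, 54, 84, 105, 113, 112, 115, 118, 120, 107, 89, 84, 83, 85, 85, 84, 85, 85, 84, 86, 85, 82, 86]
195 [158, 167, 167, 169, 172, 167, 125, 62, 22, 23, 37, 52, 62, 73, 89, 100, 107, 113, 118, 123, 129, 124, 112, 99, 98, 95, 90, 83, 84, 85, 85, 86, 83, 86, 85, 87]
196 [153, 165, 169, 171, 172, 172, 146, 96, 58, 60, 77, 93, 103, 105, 116, 120, 121, 120, 127, 131, 133, 132, 132, 128, 127, 121, 110, 97, 89, 84, 84, 85, 85, 84, 85, 85]
197 [152, 165, 170, 173, 171, 168, 156, 124, 98, 101, 113, 118, 119, 115, 120, 128, 133, 138, 143, 145, 149, 149, 146, 144, 145, 138, 130, 121, 107, 92, 84, 84, 85, 84, 90, 86]
198 [149, 164, 170, 171, 170, 155, 136, 122, 118, 121, 126, 122, 122, 125, 132, 139, 146, 150, 151, 152, 152, 150,
[... 3063 characters left out ...]
6, 129, 150, 161, 156, 145, 140, 140, 143, 141, 141, 141, 141, 141, 140, 140, 139, 140, 138, 139, 139, 135, 140, 139, 129, 103, 104, 127, 142, 145, 144, 154, 161, 165, 170, 176, 180, 169]
S col 238 [122, 107, 99, 84, 77, 83, 103, 129, 148, 149, 137, 116, 106, 123, 149, 166, 176, 180, 177, 172, 178, 164, 147, 139, 138, 139, 141, 142, 140, 140, 138, 138, 143, 153, 164, 156, 138, 111, 102, 118, 132, 132, 117, 77, 37, 26, 28, 27, 28, 27, 28, 29]
S col 240 [80, 79, 80, 83, 85, 81, 98, 137, 160, 153, 134, 109, 108, 133, 154, 176, 196, 199, 192, 175, 176, 175, 156, 142, 139, 140, 140, 141, 141, 141, 140, 138, 139, 146, 158, 156, 141, 120, 102, 114, 132, 134, 119, 80, 40, 26, 28, 28, 28, 26, 31, 24]
```

```bash
python3 - <<'E'
from m import *
import m
S=cam('scene');T=cam('top')
m.P[:]=[.6356,-.1443,.06]
for t in((385.5,203.0),(385.5,202.4)): aim(S,T,(241.2,251.1),t,(372.8,206),(398.2,200))
th=np.linspace(0,2*np.pi,361)
for yaw,tilt in((.30,.62),(.30,.66),(.33,.62),(.33,.65),(.33,.68)):
    H=Ro.from_euler('z',yaw)*Ro.from_euler('y',-tilt)
    for n,c in(('T',T),('S',S)):
        q=np.array([proj(c,m.P+H.apply([x-.001,-.0095+.036*np.cos(t),.101+.036*np.sin(t)])) for x in(-.006,.006) for t in th])
        lo,hi=q.min(0),q.max(0); print(yaw,tilt,n,'mid',((lo+hi)/2).round(1),'size',(hi-lo).round(1))
E
```

```text
lens [ 0.5792 -0.1718  0.14  ] err 0.0011 yaw ring 0.225
yaw pos 0.285 tilt pos 0.658 len 0.1011
needed look yaw 0.332 tilt 0.649
lens [ 0.5804 -0.1714  0.1412] err 0.0006 yaw ring 0.225
yaw pos 0.285 tilt pos 0.641 len 0.1013
needed look yaw 0.332 tilt 0.65
0.3 0.62 T mid [385.5 202. ] size [28.  15.9]
0.3 0.62 S mid [241.2 251.4] size [32.7 32.5]
0.3 0.66 T mid [385.8 203.4] size [28.  16.6]
0.3 0.66 S mid [241.5 251.2] size [32.6 32.3]
0.33 0.62 T mid [386.1 201.7] size [28.  16.3]
0.33 0.62 S mid [240.4 251.5] size [32.7 32.5]
0.33 0.65 T mid [386.3 202.8] size [28.  16.8]
0.33 0.65 S mid [240.6 251.3] size [32.6 32.4]
0.33 0.68 T mid [386.6 203.8] size [27.9 17.3]
0.33 0.68 S mid [240.7 251.2] size [32.6 32.2]
```

```bash
python3 - <<'E'
from h import *
a,b=[cv2.imread(f'pics/{f}.png').astype(int) for f in('scene0','as3')]
for n,(u,v,w) in dict(small=(460,284,14),box=(228,240,9),jar=(311,350,12),vial=(179,273,10)).items(): print(n,np.abs(a-b)[v-w:v+w,u-w:u+w].mean().round(1))
print(robot.close_job())
E
```

```text
small 3.7
box 14.0
jar 3.8
vial 12.9
the job is handed in; nothing more can be done
None
```

The larger magnifier is fully home in the stand slot and released, aimed at the box middle to within about 1–2° by camera estimate, and the job is handed in. The small magnifier and jar look unchanged; the box and vial image patches did change, which I put down to moving shadows but did not check.

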